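Eject a freshly printed plaque from its print nest and rack it to dry

TASK

The wooden plaque in the print nest has just been screen printed and its ink is still wet. Press the red ejector slide until you feel the plaque come firmly up against the rubber-tipped screw of the outfeed stop, without ramming it, and let the slide spring right back; then take the plaque by its bare long edges, never touching the wet print, and lay it gently, face up, on a free part of the wire drying rack, fully supported and clear of the plaque already drying there. Leave everything else on the bench as it is.

Things in the scene. Friction and masses are not known exactly. Their poses are not given: they have to be found in the camera images.
- nest: Print nest, fixed: low tan fixture on an aluminium plate (150 mm wide, 12 mm high, y -205 to +70 mm). Origin at bench level under the pocket's centre; z up; +y is the way the plaque is ejected, x across. Pocket open on top and at its +y end, 58 mm wide (x), 134 mm long (y -67 to +67), floor at z = 30 mm, walls 36 mm thick to z = 46 mm, so just 2 mm of the plaque's edges stands proud.
- side_lay_pad (a point): Face of a white spring pad in the pocket's -x wall (36 mm long, middle at nest y = 30 mm). It presses the plaque sideways against the +x wall with about 3 N, so it drags on the plaque by a few newtons in all (friction varies) and holds it wherever it has been pushed to.
- nest_mouth (a point): Middle of the pocket's open end, at floor level (nest y = 67 mm, z = 30 mm). Beyond it a support tongue just 28 mm wide (top at z = 30 mm, y 67 to 147 mm) carries the ejected plaque, so there its long edges are free on both sides down to the bench.
- ejector (a joint): Travel of the ejector slide along the nest's +y, in m: 0 = home, 0.068 = its own end. Its nose meets the plaque's rear edge after about 3 mm and pushes the plaque along. Return springs: about 1.8 N at home, 5.5 N at 60 mm. Let go, it springs home by itself and the plaque stays out. Guides behind the pocket reach z = 46 mm.
- ejector_tab (a point): Middle of the rear (nest -y) face of the slide's upright red tab, the face to press towards nest +y. Tab 44 mm wide (x), 12 mm thick, from 44 to 92 mm above the bench; this point is 68 mm above it and, at home, at nest y = -192 mm. It moves with the slide. Nothing stands within 60 mm behind it above 50 mm height.
- stop: Outfeed stop, fixed: steel bracket clamped on the tongue, 36 mm wide (x), 14 mm thick, 14 mm high, axes as the nest's, origin mid-way along the lower edge of its face towards the plaque. Through it runs a brass adjusting screw; its black rubber tip, which the plaque's front edge meets, stands out 6 to 16 mm from that face (set by hand, not measured) and does not give. 2 to 25 N on it is right, more is ramming.
- stop_foot (a point): Where the bracket's face meets the tongue (the stop's origin), 60 to 66 mm beyond the pocket's mouth. The screw's tip is thus met after the ejector slide has travelled 49 to 65 mm, short of its own end. Before that the slide is resisted by springs and drag only, some 5 to 11 N and nearly steady; at the tip the resistance climbs steeply.
- plaque: Freshly printed plaque: light wood block 56 mm wide (x), 130 mm long (y), 18 mm thick, about 0.11 kg (varies). Origin at the centre of its underside, z up out of its printed face. At the start it lies in the nest's pocket, axes as the nest's, its front edge 2 mm inside the mouth.
- plaque_print: The wet print on top of that plaque: yellow panel 40 mm wide, 110 mm long, 1 mm proud, with three coloured discs; bare margins of 8 mm along the long edges and 10 mm at the ends. Origin at the centre of its underside. No part of the robot may touch it.
- rack: Wire drying rack, fixed: six steel wires along its x, 320 mm long (x -160 to +160), spaced 30 mm apart from y = -75 to +75 mm, tops of the wires 40 mm above the bench. Origin at bench level under its centre, z up. Plaques lie across the wires (long axis along the rack's y).
- dry_plaque: An earlier plaque with an orange print, same size, lying across the rack's wires somewhere along its length, its middle within 115 mm of the rack's centre along x. Origin at the centre of its underside, long axis along its y. Not to be moved (12 mm).
- blank_low: Unprinted plaque, 56 x 130 x 18 mm, lower of a stack of two at the back. Origin at the centre of its underside. Leave alone.
- blank_top: Unprinted plaque on top of that one. Leave alone.
- tub_orange: Orange ink tub with a white lid, 110 mm across, 95 mm high, origin at the centre of its underside. Leave alone.
- tub_yellow: Yellow ink tub with a white lid, same size. Leave alone.
- tape: Roll of tan tape lying flat, 104 mm across, 48 mm high, at the front right; origin at the centre of its underside. Leave alone.
- ink_knife: Ink spatula with a wooden handle, 260 mm long, lying at the back; origin on the bench under its middle. Leave alone.
Not all that is in view belongs to the job. What is shaped like the plaque but green or purple is not meant.

How it is judged (in metres and radians):
On the way:
1. with the ejector slide, and no finger on the plaque, the plaque is pressed up against the outfeed stop (over 2 N) (contact force between plaque and stop above 2 N and value of joint ejector above 0.035 m and contact force between the fingers and plaque below 0.1 N), for 0.05 s.
At the end, for the whole second after the job is handed in: The plaque lies released, at rest and face up (within 0.08 rad of level) on the rack's wires, across them within 0.35 rad, its middle within 140 mm of the rack's centre along the wires and within 35 mm across them, not touching the other plaque; the ejector slide is back home (within 4 mm) (x of plaque in the frame of rack between -0.14 and 0.14 m and y of plaque in the frame of rack between -0.035 and 0.035 m and z of plaque in the frame of rack between 0.036 and 0.045 m and angle between plaque's own z axis and vertical below 0.08 rad and angle between the y axis of plaque and the y axis of rack, either way round below 0.35 rad and contact force between plaque and dry_plaque below 0.05 N and linear speed of plaque below 0.02 m/s and value of joint ejector below 0.004 m and contact force between the fingers and plaque below 0.05 N).
It fails at once if the robot touches the wet print (contact force between any of the fingers, the arm and plaque_print above 0.2 N).
It fails at once if the plaque is rammed against the outfeed stop with over 25 N (contact force between plaque and stop above 25 N).
It fails at once if the plaque falls or is flung: it moves faster than 0.35 m/s out of the fingers (contact force between the fingers and plaque below 0.05 N and linear speed of plaque above 0.35 m/s).
It fails at once if the plaque already on the rack is moved by over 12 mm (distance of dry_plaque from where it was at the start of the episode above 0.012 m).
It fails at once if a blank, ink tub, the tape or the ink knife is moved by over 25 mm (distance of any of blank_low, blank_top, tub_orange, tub_yellow, tape, ink_knife from where it was at the start of the episode above 0.025 m).
It also fails if it takes over 69 s, if anything falls off the work surface, if the arm or the gripper's body presses on something with over 40 N, if the wrist force passes 120 N, or if a joint passes its speed limit or range.

ROBOT

A 6-joint arm with a two-finger parallel gripper is mounted at the origin on the work surface. World frame = base frame: x ahead of the robot, y to its left, z up, the work surface at z = 0. Lengths are in m, angles in degrees, forces in N, time in s.
With the tool pointing down it reaches from about 0.25 to 0.8 m from the base axis. Payload 3.9 kg.
Tool frame: the origin (TCP) lies midway between the tips of the shut fingers; the grasp point (between the pads) lies 19 mm behind it (grip_point_offset is the x of the grasp point in the tool frame, in m); x points along the fingers, y is the direction in which the jaws open and shut, and the axes are right-handed (so a half turn about x gives the same grasp; the last joint's range is limited). The gripper opens to 85 mm and grips with 20 to 120 N. Pads are 22 mm wide; open, the fingers measure 114 mm over their backs; the gripper's body (76 mm by 85 mm) begins 54 mm behind the grasp point. The pads swing forward as they close: fully open they stand 13 mm farther back than shut.
Start: joints at [70.359, 14.897, -7.913, 67.191, 0, 90], TCP at [0.176, 0.494, 0.231] pointing down, gripper open.
Joint ranges: [-159.42, 159.42], [-47.68, 98.78], [-73.54, 78.23], [-108.79, 121.32], [-90, 84.71], [-180, 180]. Speed limits (degrees/s): [147.25, 147.25, 180, 180, 180, 180].

INTERFACE

Orientations are given as [roll, pitch, yaw] about the fixed x, y, z axes, in that order (R = Rz(yaw) Ry(pitch) Rx(roll)).
In Python, from plant import * gives the robot as it stands.
- The arm moves only by the tool apply_moves, never from a script. Its argument "deltas" is a list of rows, each an object with "slide": the shift along the tool's x, y, z normalised to -1 to 1, where 1 is 0.02 m, a list of three; "angular": the turn, a rotation vector about the tool's x, y, z normalised to -1 to 1, where 1 is 1.5 rad, a list of three; "grip": the opening, from 0 (shut) to 1 (fully open). A call has exactly 10 rows; each row shifts and turns the commanded pose from where the row before left it, along the tool's axes as they then stand; what a row does not reach is not made up. A row lasts 1/12 s, in which the tool goes at most 41.7 mm and 7.16 degrees, less where a joint would pass 70% of its speed; a pose out of reach is approached as far as the arm can. A call with a number of a shift or a turn outside -1 to 1 is refused whole. A call with a gripper value outside its range is refused whole. The fingers move at their own pace and stop on an object; the grip force is fixed at half the most. Time passes only in rows, so rows that do not move let the fingers close, or fill a call up. It gives the time, the measured TCP pose, the force and the opening at its end, in the units of the state.
- get_obs(): the state, without advancing time (a new reading comes with each control period).
- capture(name): name is "side" or "top" or "wrist"; returns (picture, depth): 384x512x3 uint8, red, green, blue; 384x512 float32, m along the optical axis (not along the pixel's ray), 0 where there is no reading.
- camera_info(name): a dict with "fx", "fy", "cx", "cy" (pixels), "k1" (the pictures are not rectified: a ray, as slopes to the right and down, at radius r is drawn at 1 + k1 r^2 times it, then the intrinsics apply), "pose" (4x4, takes a point from camera to world coordinates). Camera axes: x right, y down, z forward; pixel columns grow to the right and rows downward; lengths in m; the calibration is good to about 2 mm. A picture is of the moment at which its call begins: read the wrist's pose just before it. camera_info takes no time and is no camera call; for the wrist camera it gives the pose at the moment of the call.
- sign_off(): hands the job in, once; it reports no verdict.
Trained networks look in the newest picture that a camera, given by its name, has taken for a name from the list of things; names that differ only in an ending like _2 or _b are one class to them, and where a whole thing is asked for, a point or a joint stands for the part that bears it (a point fixed in the world has none). Each returns a list of dicts, best first, with "confidence" (0 to 1); they miss things now and then, are a little off and sometimes report something else, mostly with a low value. They report only what shows in the picture. A call takes as long as a camera call. They do not tell look-alikes from the thing itself.
- regions_of(query, camera): "pixels" (384x512 bool, what is visible of it) and "extent" ([left, top, right, bottom] in pixels, round what is visible of it).
The state is a dict: "time_s": time; "q": joint angles; "dq": joint speeds; "joint_torque": joint torques, N m; "tcp_pos": TCP position; "eef_rot": TCP orientation; "force": force on the tool from outside, world axes, zero at the start; "wrist_torque": the same for the moment, N m; "opening": opening from 0.0 (shut) to 1.0 (fully open).
Only numpy, scipy, OpenCV 4.12 (cv2) and the standard library are available. Lean on these libraries where they do the work, as an engineer would, in place of code of your own. Each camera call takes 0.05 s, during which the arm holds its last target.

## Working session

There is one attempt and no reset: what is moved stays moved. The work goes in short steps, Python scripts to look and compute and a tool call to move; the robot and the scene stay as the last step left them, time stands still between calls to the robot, and variables do not carry over. Pictures are saved under pics/ and viewed, and the job is handed in when it is done.

Besides the shell and the picture viewer there is one more tool, called by a JSON object that holds its "op" and its "data". apply_moves: Moves the arm, as the interface text tells. Scaled input: -1 to 1 covers 0.02 m each way for a shift and 1.5 rad each way for a turn. Its arguments: {"type":"object","properties":{"deltas":{"type":"array"}},"required":["deltas"]}

```bash
mkdir -p pics; ls; python3 - <<'E'
from plant import *
import cv2
print(get_obs())
for n in ("top","side"):
    im,d=capture(n); cv2.imwrite(f"pics/{n}0.png",im[:,:,::-1]); print(n,camera_info(n))
E
```

```text
pics
{'time_s': 0.0, 'q': array([ 7.03599656e+01,  1.49378607e+01, -7.98778684e+00,  6.71896399e+01,
        5.57971139e-04,  8.99992046e+01]), 'dq': array([-0.0906931 ,  0.07771389,  0.03068581,  0.08943789,  0.04704683,
       -0.07850561]), 'joint_torque': array([-8.06848384e-04, -4.05678427e+01,  2.53922421e+01,  1.88204180e-02,
       -2.06280697e-04, -6.11939299e-07]), 'tcp_pos': array([0.1762211 , 0.49380353, 0.23043204]), 'eef_rot': array([ -90.27809424,   89.88471113, -109.91733382]), 'force': array([ 1.26159887, -0.67396453,  0.14768169]), 'wrist_torque': array([-0.01478297, -0.05345338, -0.00597466]), 'opening': 1.0011384353160269}
top {'fx': 351.25292308270645, 'fy': 351.25292308270645, 'cx': 253.96418462747144, 'cy': 192.00249423668507, 'k1': -0.027768321708967845, 'pose': array([[-0.00943159, -0.99729041,  0.07295812,  0.48444695],
       [-0.99993723,  0.00984756,  0.00534386, -0.04073488],
       [-0.00604784, -0.07290314, -0.99732069,  1.2191293 ],
       [ 0.        ,  0.        ,  0.        ,  1.        ]])}
side {'fx': 400.935508429575, 'fy': 400.935508429575, 'cx': 252.0169504182738, 'cy': 188.68169934150012, 'k1': -0.051795680401289956, 'pose': array([[ 0.68829724, -0.51489532,  0.51100854, -0.03923562],
       [-0.72542699, -0.4901017 ,  0.48327632, -0.59175811],
       [ 0.00160944, -0.70333714, -0.71085461,  0.91387394],
       [ 0.        ,  0.        ,  0.        ,  1.        ]])}
```

View pics/top0.png

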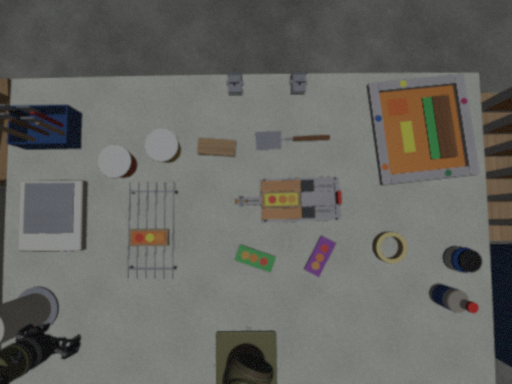

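View pics/side0.png

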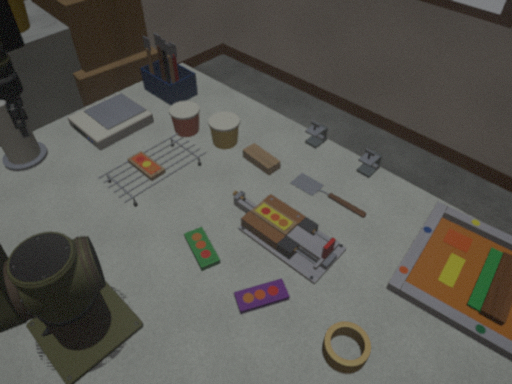

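```bash
cat > h.py <<'E'
from plant import *
import numpy as np, cv2
def pts(cam,d,mask,ci=None):
    ci=ci or camera_info(cam)
    v,u=np.nonzero(mask&(d>0)); 
    K=np.array([[ci['fx'],0,ci['cx']],[0,ci['fy'],ci['cy']],[0,0,1]])
    n=cv2.undistortPoints(np.stack([u,v],1).astype(float).reshape(-1,1,2),K,np.array([ci['k1'],0,0,0,0]))[:,0]
    z=d[v,u]; P=np.c_[n*z[:,None],z]
    T=ci['pose']; return P@T[:3,:3].T+T[:3,3]
def pix(ci,P):
    T=ci['pose'];p=(np.atleast_2d(P)-T[:3,3])@T[:3,:3]
    s=p[:,:2]/p[:,2:]; s=s*(1+ci['k1']*(s**2).sum(1,keepdims=True))
    return s*[ci['fx'],ci['fy']]+[ci['cx'],ci['cy']]
E
python3 - <<'E'
from h import *
for cam in ("top","side"):
  im,d=capture(cam)
  for q in ("nest","ejector_tab","plaque","plaque_print","rack","dry_plaque","stop"):
    r=regions_of(q,cam)
    for x in r[:3]:
        P=pts(cam,d,x["pixels"])
        if len(P)<3: print(q,'few');continue
        c,s,a=cv2.minAreaRect(P[:,:2].astype(np.float32))
        print(cam,q,round(x["confidence"],2),x["extent"],len(P),"med",np.median(P,0).round(3),"rect",np.round(c,4),np.round(s,3),round(a,1),"z5/95",np.percentile(P[:,2],[5,95]).round(3))
print(get_obs()['time_s'])
E
```

```text
top nest 0.64 [244.0, 178.8, 345.1, 226.1] 2892 med [ 0.542 -0.207  0.043] rect [ 0.5463 -0.1639] [0.147 0.328] 1.2 z5/95 [0.009 0.049]
top ejector_tab 0.84 [299.3, 185.4, 341.8, 213.6] 554 med [ 0.548 -0.259  0.044] rect [ 0.5463 -0.2509] [0.094 0.121] 1.5 z5/95 [0.04  0.088]
top ejector_tab 0.71 [242.5, 177.7, 343.9, 226.8] 3012 med [ 0.542 -0.204  0.043] rect [ 0.5459 -0.1669] [0.152 0.341] 1.8 z5/95 [0.009 0.049]
top ejector_tab 0.33 [236.9, 198.5, 244.9, 207.8] 37 med [0.541 0.016 0.043] rect [0.5411 0.016 ] [0.022 0.02 ] 58.5 z5/95 [0.039 0.048]
top plaque 0.94 [259.9, 190.6, 301.4, 209.7] 644 med [ 0.545 -0.121  0.048] rect [ 0.5446 -0.1207] [0.055 0.133] 2.3 z5/95 [0.043 0.052]
top plaque 0.88 [301.0, 239.7, 333.1, 276.2] 673 med [ 0.353 -0.253  0.018] rect [ 0.3539 -0.2563] [0.064 0.129] 62.1 z5/95 [0.012 0.022]
top plaque 0.59 [231.9, 242.3, 275.4, 270.1] 666 med [ 0.349 -0.032  0.018] rect [ 0.348  -0.0308] [0.133 0.061] 71.1 z5/95 [0.013 0.022]
top plaque_print 0.92 [237.2, 246.8, 273.2, 266.5] 378 med [ 0.349 -0.036  0.019] rect [ 0.3498 -0.0346] [0.108 0.041] 70.3 z5/95
[... 1516 characters left out ...]
.3 z5/95 [-0.001  0.042]
side rack 0.7 [167.2, 101.2, 200.6, 137.5] 859 med [0.659 0.398 0.09 ] rect [0.7153 0.476 ] [0.27  0.109] 53.7 z5/95 [0.015 0.098]
side rack 0.55 [322.8, 318.5, 372.5, 376.2] 1482 med [ 0.378 -0.49   0.045] rect [ 0.3933 -0.4903] [0.104 0.129] 76.5 z5/95 [0.006 0.049]
side dry_plaque 0.97 [129.6, 151.1, 165.7, 183.5] 577 med [0.419 0.305 0.059] rect [0.4284 0.3173] [0.135 0.068] 89.9 z5/95 [0.046 0.062]
side stop 0.48 [233.2, 189.1, 248.1, 202.3] 85 med [0.539 0.01  0.042] rect [0.5403 0.012 ] [0.034 0.03 ] 36.3 z5/95 [0.031 0.046]
side stop 0.42 [106.1, 136.8, 194.6, 208.3] 300 med [0.334 0.337 0.033] rect [0.4514 0.3217] [0.194 0.306] 85.2 z5/95 [-0.001  0.042]
0.9
```

```bash
cat >> h.py <<'E'
from scipy.spatial.transform import Rotation as Ro
def toolR():
    return Ro.from_euler('xyz',get_obs()['eef_rot'],degrees=True).as_matrix()
def plan(p,yaw_y_deg):
    """tool down, tool y axis horizontal at yaw (world deg). prints scaled total delta in current tool frame"""
    o=get_obs();R=toolR();a=np.radians(yaw_y_deg)
    x=np.array([0,0,-1.]);y=np.array([np.cos(a),np.sin(a),0]);T=np.c_[x,y,np.cross(x,y)]
    w=Ro.from_matrix(R.T@T).as_rotvec()
    dw=np.array(p)-o['tcp_pos']
    print("world d",dw.round(4),"tool slide mm",(R.T@dw*1000).round(1),"rotvec deg",np.degrees(w).round(2),"scaled/row unit",(w/1.5).round(4))
E
python3 - <<'E'
from h import *
print(toolR().round(3))
im,d=capture("top")
def edge(P):
    # fit rect, long-axis direction
    c,s,a=cv2.minAreaRect(P[:,:2].astype(np.float32)); b=cv2.boxPoints((c,s,a)); e=[b[1]-b[0],b[2]-b[1]]; e=max(e,key=np.linalg.norm)
    ang=np.degrees(np.arctan2(e[1],e[0]))%180; return np.round(c,4),np.round(s,4),round(ang,2)
for q in ("nest","plaque","rack","dry_plaque"):
    r=regions_of(q,"top")
    print(q,edge(pts("top",d,r[0]["pixels"])))
ci=camera_info("wrist"); print(toolR().T@(ci['pose'][:3,3]-get_obs()['tcp_pos']), (toolR().T@ci['pose'][:3,:3]).round(3), ci['fx'])
cv2.imwrite("pics/topz.png",cv2.resize(im[165:290,110:360,::-1],None,fx=3.2,fy=3.2,interpolation=cv2.INTER_CUBIC))
print(get_obs()['time_s'])
E
```

```text
[[ 0.     0.336  0.942]
 [ 0.     0.942 -0.336]
 [-1.     0.     0.   ]]
nest (array([ 0.5478, -0.1661]), array([0.1505, 0.3324]), np.float32(90.57))
plaque (array([ 0.3504, -0.0328]), array([0.1359, 0.0581]), np.float32(70.28))
rack (array([0.4455, 0.3171]), array([0.1647, 0.305 ]), np.float32(179.45))
dry_plaque (array([0.4252, 0.3152]), array([0.1317, 0.0556]), np.float32(89.7))
[-0.14249168 -0.00070225 -0.06646921] [[ 0.    -0.259  0.966]
 [ 1.    -0.    -0.001]
 [ 0.001  0.966  0.259]] 277.17775959605655
1.15
```

View pics/topz.png

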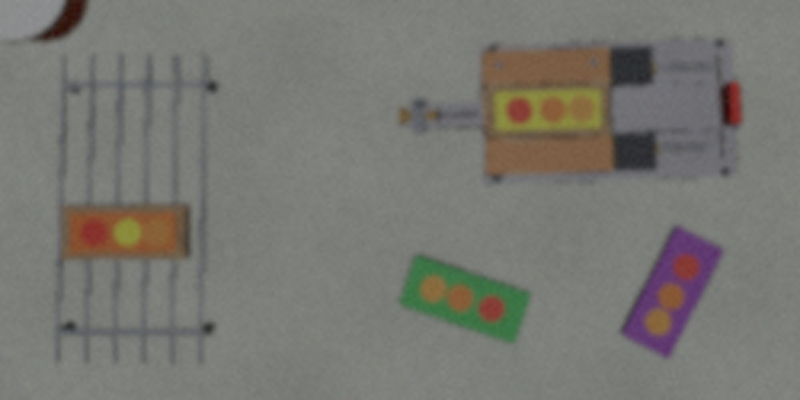

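{"op": "apply_moves", "data": {"deltas": [{"slide": [0, -0.6, 0.9], "angular": [0.079, 0, 0], "grip": 1}, {"slide": [0, -0.5, 0.9], "angular": [0.079, 0, 0], "grip": 1}, {"slide": [0, -0.4, 0.9], "angular": [0.079, 0, 0], "grip": 1}, {"slide": [0, -0.25, 0.9], "angular": [0.079, 0, 0], "grip": 1}, {"slide": [0, -0.12, 0.9], "angular": [0.079, 0, 0], "grip": 1}, {"slide": [0, 0, 0.9], "angular": [0.079, 0, 0], "grip": 1}, {"slide": [0, 0.12, 0.9], "angular": [0.079, 0, 0], "grip": 1}, {"slide": [0, 0.25, 0.9], "angular": [0.079, 0, 0], "grip": 1}, {"slide": [0, 0.4, 0.9], "angular": [0.079, 0, 0], "grip": 1}, {"slide": [0, 0.5, 0.9], "angular": [0.079, 0, 0], "grip": 1}]}}

```text
time_s: 1.98
tcp_pos: [0.292, 0.338, 0.2315]
eef_rot: [142.7, 90.0, 54.8]
force: [0.5, -0.5, 0.2]
opening: 0.995
```

```bash
python3 -c "
from h import *
plan([0.545,-0.05,0.23],2)"
```

```text
world d [ 0.253  -0.388  -0.0015] tool slide mm [  1.4 238.2 397.2] rotvec deg [ 0.15 -0.02 -0.02] scaled/row unit [ 0.0018 -0.0003 -0.0002]
```

{"op": "apply_moves", "data": {"deltas": [{"slide": [0, 0.6, 1], "angular": [0, 0, 0], "grip": 0}, {"slide": [0, 0.6, 1], "angular": [0, 0, 0], "grip": 0}, {"slide": [0, 0.6, 1], "angular": [0, 0, 0], "grip": 0}, {"slide": [0, 0.6, 1], "angular": [0, 0, 0], "grip": 0}, {"slide": [0, 0.6, 1], "angular": [0, 0, 0], "grip": 0}, {"slide": [0, 0.6, 1], "angular": [0, 0, 0], "grip": 0}, {"slide": [0, 0.6, 1], "angular": [0, 0, 0], "grip": 0}, {"slide": [0, 0.6, 1], "angular": [0, 0, 0], "grip": 0}, {"slide": [0, 0.6, 1], "angular": [0, 0, 0], "grip": 0}, {"slide": [0, 0.6, 1], "angular": [0, 0, 0], "grip": 0}]}}

```text
time_s: 2.82
tcp_pos: [0.4206, 0.1429, 0.2314]
eef_rot: [114.4, 90.0, 26.9]
force: [-0.3, -0.1, 0.2]
opening: 0.003
```

{"op": "apply_moves", "data": {"deltas": [{"slide": [0, 0.6, 1], "angular": [0, 0, 0], "grip": 0}, {"slide": [0, 0.6, 1], "angular": [0, 0, 0], "grip": 0}, {"slide": [0, 0.6, 1], "angular": [0, 0, 0], "grip": 0}, {"slide": [0, 0.6, 1], "angular": [0, 0, 0], "grip": 0}, {"slide": [0, 0.6, 1], "angular": [0, 0, 0], "grip": 0}, {"slide": [0, 0.6, 1], "angular": [0, 0, 0], "grip": 0}, {"slide": [0, 0.6, 1], "angular": [0, 0, 0], "grip": 0}, {"slide": [0, 0.6, 1], "angular": [0, 0, 0], "grip": 0}, {"slide": [0, 0.6, 1], "angular": [0, 0, 0], "grip": 0}, {"slide": [0, 0.6, 1], "angular": [0, 0, 0], "grip": 0}]}}

```text
time_s: 3.65
tcp_pos: [0.549, -0.0518, 0.2313]
eef_rot: [123.0, 90.0, 35.4]
force: [0.6, 1.4, -0.3]
opening: -0.004
```

```bash
python3 - <<'E'
from h import *
print(get_obs()['tcp_pos'],get_obs()['dq'].round(2))
ci=camera_info("wrist"); im,d=capture("wrist"); np.savez("w1.npz",im=im,d=d,**{k:np.array(v) for k,v in ci.items()})
cv2.imwrite("pics/w1.png",cv2.resize(im[:,:,::-1],(768,576)))
for q in ("nest","ejector_tab","plaque","plaque_print","stop"):
    for x in regions_of(q,"wrist")[:2]:
        P=pts("wrist",d,x["pixels"],ci)
        c,s,a=cv2.minAreaRect(P[:,:2].astype(np.float32)); b=cv2.boxPoints((c,s,a)); e=max([b[1]-b[0],b[2]-b[1]],key=np.linalg.norm)
        print(q,round(x["confidence"],2),x["extent"],"med",np.median(P,0).round(4),"rect",np.round(c,4),np.round(s,4),round(np.degrees(np.arctan2(e[1],e[0]))%180,2),np.percentile(P[:,2],[5,95]).round(3))
E
```

```text
[ 0.54903841 -0.05183275  0.23131041] [-23.12  17.07  24.49   7.27   0.23 -22.98]
nest 0.61 [194.4, 103.9, 305.1, 310.9] med [ 0.5372 -0.0884  0.0453] rect [ 0.5454 -0.1155] [0.1535 0.2779] 91.5 [0.011 0.047]
ejector_tab 0.75 [252.1, 290.2, 263.4, 312.7] med [ 0.5547 -0.238   0.0444] rect [ 0.5514 -0.1477] [0.0126 0.2131] 92.67 [0.043 0.279]
plaque 0.84 [70.0, 254.4, 166.3, 322.7] med [ 0.3249 -0.2293  0.0182] rect [ 0.3965 -0.1478] [0.2846 0.1387] 65.98 [0.004 0.02 ]
plaque 0.56 [229.9, 171.8, 273.9, 229.4] med [ 0.5425 -0.0856  0.0484] rect [ 0.5443 -0.0876] [0.0554 0.0836] 91.09 [0.046 0.05 ]
plaque_print 0.93 [238.6, 184.3, 272.2, 228.8] med [ 0.5429 -0.0923  0.049 ] rect [ 0.5445 -0.0838] [0.0412 0.0855] 91.52 [0.048 0.05 ]
plaque_print 0.77 [77.2, 267.9, 120.0, 298.4] med [ 0.3205 -0.2355  0.0191] rect [ 0.408  -0.1563] [0.2924 0.0456] 42.15 [0.018 0.021]
stop 0.55 [237.6, 96.2, 270.1, 133.5] med [0.5408 0.0125 0.0436] rect [0.5412 0.0121] [0.0335 0.038 ] 130.68 [0.04  0.046]
```

View pics/w1.png

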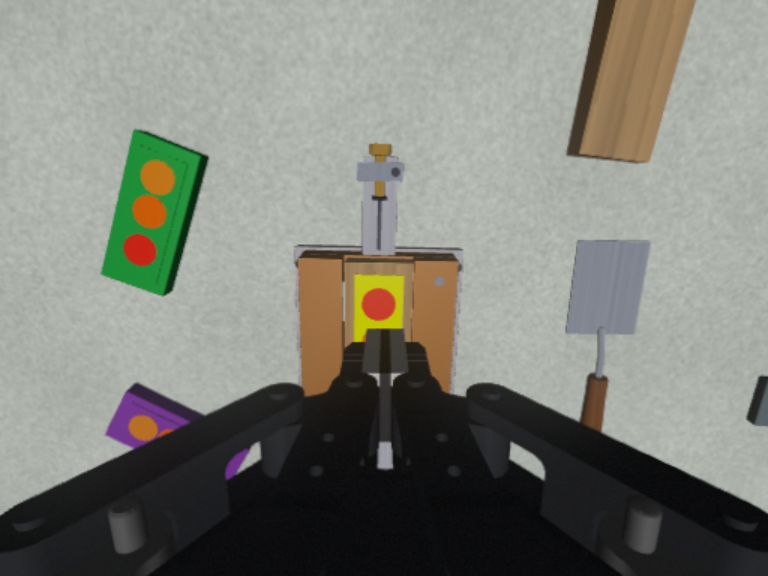

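```bash
python3 - <<'E'
import numpy as np, cv2
f=np.load("w1.npz"); im=f['im']
cv2.imwrite("pics/w1z.png",cv2.resize(im[90:190,200:310,::-1],None,fx=6,fy=6,interpolation=cv2.INTER_NEAREST))
E
```

```text
(no output)
```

View pics/w1z.png

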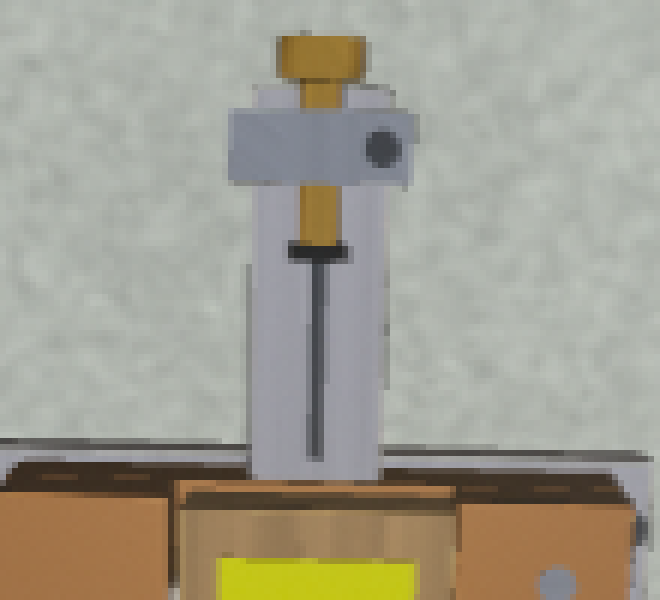

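```bash
cat >> h.py <<'E'
def atz(ci,u,v,z):
    K=np.array([[ci['fx'],0,ci['cx']],[0,ci['fy'],ci['cy']],[0,0,1]])
    n=cv2.undistortPoints(np.array([[[u,v]]],float),K,np.array([ci['k1'],0,0,0,0]))[0,0]
    T=np.array(ci['pose']);r=T[:3,:3]@np.array([n[0],n[1],1]); return T[:3,3]+r*(z-T[2,3])/r[2]
E
python3 - <<'E'
from h import *
f=np.load("w1.npz"); ci={k:f[k] for k in ('fx','fy','cx','cy','k1','pose')}
for n,u,v,z in (("tip",253,133.8,.039),("tip hi",253,133.8,.042),("bracket L",238.2,120.8,.044),("bracket R",268.3,120.8,.044),("plaque FL",230.3,175,.048),("plaque FR",275.5,174,.048),("plaque F mid",253,174.6,.048),("tongueL",241.7,169.5,.03),("tongueR",263.5,169.8,.03),("print FL",236,183.2,.049),("print FR",269,183.2,.049),("wallL end",200,172,.046),("wallR end",305,173.8,.046)):
    print(n,atz(ci,u,v,z).round(4))
E
```

```text
tip [ 0.5419 -0.0107  0.039 ]
tip hi [ 0.5419 -0.0105  0.042 ]
bracket L [0.5243 0.0037 0.044 ]
bracket R [0.559  0.0051 0.044 ]
plaque FL [ 0.5166 -0.06    0.048 ]
plaque FR [ 0.5708 -0.0564  0.048 ]
plaque F mid [ 0.5439 -0.0583  0.048 ]
tongueL [ 0.5293 -0.0563  0.03  ]
tongueR [ 0.5568 -0.0555  0.03  ]
print FL [ 0.5238 -0.0696  0.049 ]
print FR [ 0.5636 -0.0679  0.049 ]
wallL end [ 0.4799 -0.0583  0.046 ]
wallR end [ 0.6066 -0.0551  0.046 ]
```

```bash
python3 -c "
from h import *
plan([0.5495,-0.355,0.23],1.5)"
```

```text
world d [ 0.0016 -0.3048 -0.0012] tool slide mm [  1.1 -11.6 304.6] rotvec deg [ 0.99 -0.03  0.05] scaled/row unit [ 0.0115 -0.0003  0.0005]
```

{"op": "apply_moves", "data": {"deltas": [{"slide": [0, -0.02, 0.95], "angular": [0.0115, 0, 0], "grip": 0}, {"slide": [0, -0.02, 0.95], "angular": [0, 0, 0], "grip": 0}, {"slide": [0, -0.02, 0.95], "angular": [0, 0, 0], "grip": 0}, {"slide": [0, -0.02, 0.95], "angular": [0, 0, 0], "grip": 0}, {"slide": [0, -0.02, 0.95], "angular": [0, 0, 0], "grip": 0}, {"slide": [0, -0.02, 0.95], "angular": [0, 0, 0], "grip": 0}, {"slide": [0, -0.02, 0.95], "angular": [0, 0, 0], "grip": 0}, {"slide": [0, -0.02, 0.95], "angular": [0, 0, 0], "grip": 0}, {"slide": [0, -0.02, 0.95], "angular": [0, 0, 0], "grip": 0}, {"slide": [0, -0.02, 0.95], "angular": [0, 0, 0], "grip": 0}]}}

```text
time_s: 4.78
tcp_pos: [0.5494, -0.2403, 0.2316]
eef_rot: [-160.6, 90.0, 111.0]
force: [0.4, -0.2, -0.0]
opening: 0.003
```

{"op": "apply_moves", "data": {"deltas": [{"slide": [0, -0.02, 0.95], "angular": [0, 0, 0], "grip": 0}, {"slide": [0, -0.02, 0.95], "angular": [0, 0, 0], "grip": 0}, {"slide": [0, -0.02, 0.95], "angular": [0, 0, 0], "grip": 0}, {"slide": [0, -0.02, 0.95], "angular": [0, 0, 0], "grip": 0}, {"slide": [0, -0.02, 0.95], "angular": [0, 0, 0], "grip": 0}, {"slide": [0, -0.02, 0.95], "angular": [0, 0, 0], "grip": 0}, {"slide": [0, 0, 0], "angular": [0, 0, 0], "grip": 0}, {"slide": [0, 0, 0], "angular": [0, 0, 0], "grip": 0}, {"slide": [0, 0, 0], "angular": [0, 0, 0], "grip": 0}, {"slide": [0, 0, 0], "angular": [0, 0, 0], "grip": 0}]}}

```text
time_s: 5.62
tcp_pos: [0.5503, -0.3533, 0.2315]
eef_rot: [-162.1, 90.0, 109.5]
force: [0.4, 0.9, 0.6]
opening: 0.002
```

```bash
python3 - <<'E'
from h import *
print(get_obs()['force'])
plan([0.5495,-0.355,0.064],1.5)
ci=camera_info("wrist"); im,d=capture("wrist"); np.savez("w2.npz",im=im,d=d,**{k:np.array(v) for k,v in ci.items()})
cv2.imwrite("pics/w2.png",cv2.resize(im[:,:,::-1],(768,576)))
for x in regions_of("ejector_tab","wrist")[:2]:
        P=pts("wrist",d,x["pixels"],ci); P=P[(P[:,2]>.08)&(P[:,2]<.1)]
        print(len(P),x["confidence"],x["extent"],P.min(0).round(4) if len(P) else 0,P.max(0).round(4) if len(P) else 0)
E
```

```text
[0.41068274 0.8986456  0.60175506]
world d [-0.0008 -0.0017 -0.1675] tool slide mm [167.5  -0.8   1.7] rotvec deg [ 0.06 -0.03  0.01] scaled/row unit [ 0.0007 -0.0004  0.0001]
511 0.91 [213.5, 14.6, 306.2, 144.6] [ 0.5261 -0.3152  0.0852] [ 0.5697 -0.3031  0.0945]
```

View pics/w2.png

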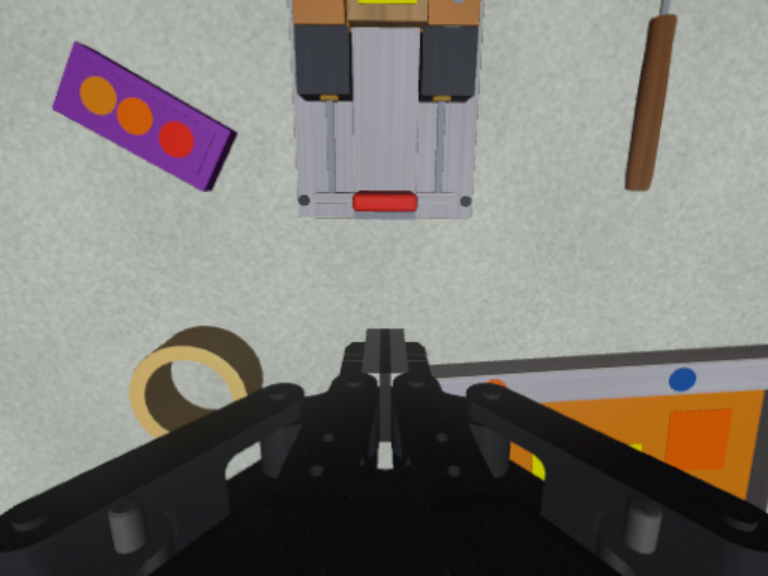

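{"op": "apply_moves", "data": {"deltas": [{"slide": [1, 0, 0], "angular": [0, 0, 0], "grip": 0}, {"slide": [1, 0, 0], "angular": [0, 0, 0], "grip": 0}, {"slide": [1, 0, 0], "angular": [0, 0, 0], "grip": 0}, {"slide": [1, 0, 0], "angular": [0, 0, 0], "grip": 0}, {"slide": [1, 0, 0], "angular": [0, 0, 0], "grip": 0}, {"slide": [1, 0, 0], "angular": [0, 0, 0], "grip": 0}, {"slide": [1, 0, 0], "angular": [0, 0, 0], "grip": 0}, {"slide": [0.8, 0, 0], "angular": [0, 0, 0], "grip": 0}, {"slide": [0.55, 0, 0], "angular": [0, 0, 0], "grip": 0}, {"slide": [0, 0, 0], "angular": [0, 0, 0], "grip": 0}]}}

```text
time_s: 6.55
tcp_pos: [0.5487, -0.3531, 0.0617]
eef_rot: [-125.0, 89.7, 146.5]
force: [-0.4, 0.7, -0.3]
opening: 0.002
```

{"op": "apply_moves", "data": {"deltas": [{"slide": [0, 0, -0.25], "angular": [0, 0, 0], "grip": 0}, {"slide": [0, 0, -0.25], "angular": [0, 0, 0], "grip": 0}, {"slide": [0, 0, -0.25], "angular": [0, 0, 0], "grip": 0}, {"slide": [0, 0, -0.25], "angular": [0, 0, 0], "grip": 0}, {"slide": [0, 0, -0.2], "angular": [0, 0, 0], "grip": 0}, {"slide": [0, 0, -0.2], "angular": [0, 0, 0], "grip": 0}, {"slide": [0, 0, -0.2], "angular": [0, 0, 0], "grip": 0}, {"slide": [0, 0, -0.2], "angular": [0, 0, 0], "grip": 0}, {"slide": [0, 0, -0.2], "angular": [0, 0, 0], "grip": 0}, {"slide": [0, 0, 0], "angular": [0, 0, 0], "grip": 0}]}}

```text
time_s: 7.38
tcp_pos: [0.5497, -0.3162, 0.0649]
eef_rot: [11.2, 89.8, -77.4]
force: [0.2, -4.9, 1.1]
opening: -0.003
```

{"op": "apply_moves", "data": {"deltas": [{"slide": [0, 0, -0.2], "angular": [0, 0, 0], "grip": 0}, {"slide": [0, 0, -0.2], "angular": [0, 0, 0], "grip": 0}, {"slide": [0, 0, -0.2], "angular": [0, 0, 0], "grip": 0}, {"slide": [0, 0, -0.2], "angular": [0, 0, 0], "grip": 0}, {"slide": [0, 0, -0.2], "angular": [0, 0, 0], "grip": 0}, {"slide": [0, 0, -0.15], "angular": [0, 0, 0], "grip": 0}, {"slide": [0, 0, -0.1], "angular": [0, 0, 0], "grip": 0}, {"slide": [0, 0, -0.05], "angular": [0, 0, 0], "grip": 0}, {"slide": [0, 0, 0], "angular": [0, 0, 0], "grip": 0}, {"slide": [0, 0, 0], "angular": [0, 0, 0], "grip": 0}]}}

```text
time_s: 8.22
tcp_pos: [0.5492, -0.2912, 0.065]
eef_rot: [12.6, 89.7, -76.0]
force: [-0.8, -6.3, 1.6]
opening: -0.001
```

```bash
python3 - <<'E'
from h import *
o=get_obs();print(o['force'],o['tcp_pos'])
im,d=capture("top")
cv2.imwrite("pics/t2.png",cv2.resize(im[165:235,215:365,::-1],None,fx=5,fy=5,interpolation=cv2.INTER_CUBIC))
E
```

```text
[-0.77586907 -6.33035538  1.6396828 ] [ 0.54915956 -0.29122405  0.06501832]
```

View pics/t2.png

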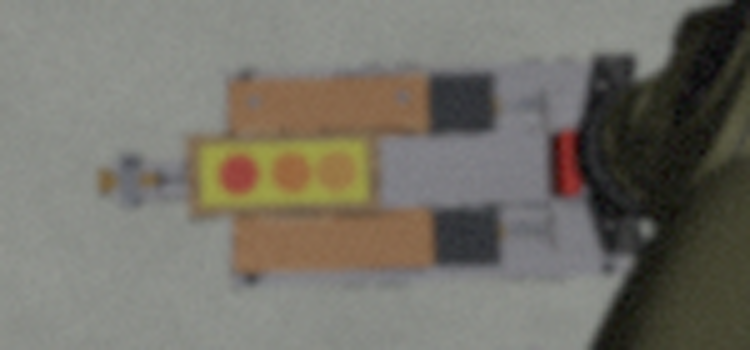

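{"op": "apply_moves", "data": {"deltas": [{"slide": [0, 0, -0.1], "angular": [0, 0, 0], "grip": 0}, {"slide": [0, 0, -0.1], "angular": [0, 0, 0], "grip": 0}, {"slide": [0, 0, -0.1], "angular": [0, 0, 0], "grip": 0}, {"slide": [0, 0, -0.1], "angular": [0, 0, 0], "grip": 0}, {"slide": [0, 0, -0.05], "angular": [0, 0, 0], "grip": 0}, {"slide": [0, 0, -0.05], "angular": [0, 0, 0], "grip": 0}, {"slide": [0, 0, -0.03], "angular": [0, 0, 0], "grip": 0}, {"slide": [0, 0, -0.02], "angular": [0, 0, 0], "grip": 0}, {"slide": [0, 0, 0], "angular": [0, 0, 0], "grip": 0}, {"slide": [0, 0, 0], "angular": [0, 0, 0], "grip": 0}]}}

```text
time_s: 9.1
tcp_pos: [0.5489, -0.2808, 0.065]
eef_rot: [10.2, 89.7, -78.4]
force: [-0.9, -8.3, 1.2]
opening: 0.002
```

{"op": "apply_moves", "data": {"deltas": [{"slide": [0, 0, -0.02], "angular": [0, 0, 0], "grip": 0}, {"slide": [0, 0, -0.02], "angular": [0, 0, 0], "grip": 0}, {"slide": [0, 0, -0.02], "angular": [0, 0, 0], "grip": 0}, {"slide": [0, 0, -0.02], "angular": [0, 0, 0], "grip": 0}, {"slide": [0, 0, -0.02], "angular": [0, 0, 0], "grip": 0}, {"slide": [0, 0, 0], "angular": [0, 0, 0], "grip": 0}, {"slide": [0, 0, 0], "angular": [0, 0, 0], "grip": 0}, {"slide": [0, 0, 0], "angular": [0, 0, 0], "grip": 0}, {"slide": [0, 0, 0], "angular": [0, 0, 0], "grip": 0}, {"slide": [0, 0, 0], "angular": [0, 0, 0], "grip": 0}]}}

```text
time_s: 9.93
tcp_pos: [0.5489, -0.2789, 0.065]
eef_rot: [10.5, 89.7, -78.2]
force: [-0.7, -7.3, -0.1]
opening: -0.001
```

{"op": "apply_moves", "data": {"deltas": [{"slide": [0, 0, -0.02], "angular": [0, 0, 0], "grip": 0}, {"slide": [0, 0, -0.02], "angular": [0, 0, 0], "grip": 0}, {"slide": [0, 0, -0.02], "angular": [0, 0, 0], "grip": 0}, {"slide": [0, 0, -0.02], "angular": [0, 0, 0], "grip": 0}, {"slide": [0, 0, -0.02], "angular": [0, 0, 0], "grip": 0}, {"slide": [0, 0, 0], "angular": [0, 0, 0], "grip": 0}, {"slide": [0, 0, 0], "angular": [0, 0, 0], "grip": 0}, {"slide": [0, 0, 0], "angular": [0, 0, 0], "grip": 0}, {"slide": [0, 0, 0], "angular": [0, 0, 0], "grip": 0}, {"slide": [0, 0, 0], "angular": [0, 0, 0], "grip": 0}]}}

```text
time_s: 10.77
tcp_pos: [0.5489, -0.2769, 0.065]
eef_rot: [10.8, 89.6, -77.8]
force: [-1.2, -7.6, 0.3]
opening: 0.003
```

{"op": "apply_moves", "data": {"deltas": [{"slide": [0, 0, -0.02], "angular": [0, 0, 0], "grip": 0}, {"slide": [0, 0, -0.02], "angular": [0, 0, 0], "grip": 0}, {"slide": [0, 0, -0.02], "angular": [0, 0, 0], "grip": 0}, {"slide": [0, 0, -0.02], "angular": [0, 0, 0], "grip": 0}, {"slide": [0, 0, -0.02], "angular": [0, 0, 0], "grip": 0}, {"slide": [0, 0, 0], "angular": [0, 0, 0], "grip": 0}, {"slide": [0, 0, 0], "angular": [0, 0, 0], "grip": 0}, {"slide": [0, 0, 0], "angular": [0, 0, 0], "grip": 0}, {"slide": [0, 0, 0], "angular": [0, 0, 0], "grip": 0}, {"slide": [0, 0, 0], "angular": [0, 0, 0], "grip": 0}]}}

```text
time_s: 11.6
tcp_pos: [0.5488, -0.2749, 0.065]
eef_rot: [10.9, 89.6, -77.7]
force: [-1.0, -8.4, 0.5]
opening: 0.001
```

{"op": "apply_moves", "data": {"deltas": [{"slide": [0, 0, -0.01], "angular": [0, 0, 0], "grip": 0}, {"slide": [0, 0, -0.01], "angular": [0, 0, 0], "grip": 0}, {"slide": [0, 0, -0.01], "angular": [0, 0, 0], "grip": 0}, {"slide": [0, 0, -0.01], "angular": [0, 0, 0], "grip": 0}, {"slide": [0, 0, -0.01], "angular": [0, 0, 0], "grip": 0}, {"slide": [0, 0, 0], "angular": [0, 0, 0], "grip": 0}, {"slide": [0, 0, 0], "angular": [0, 0, 0], "grip": 0}, {"slide": [0, 0, 0], "angular": [0, 0, 0], "grip": 0}, {"slide": [0, 0, 0], "angular": [0, 0, 0], "grip": 0}, {"slide": [0, 0, 0], "angular": [0, 0, 0], "grip": 0}]}}

```text
time_s: 12.43
tcp_pos: [0.5488, -0.2742, 0.065]
eef_rot: [9.5, 89.6, -79.2]
force: [0.1, -8.1, -0.6]
opening: 0.003
```

{"op": "apply_moves", "data": {"deltas": [{"slide": [0, 0, -0.01], "angular": [0, 0, 0], "grip": 0}, {"slide": [0, 0, -0.01], "angular": [0, 0, 0], "grip": 0}, {"slide": [0, 0, -0.01], "angular": [0, 0, 0], "grip": 0}, {"slide": [0, 0, -0.01], "angular": [0, 0, 0], "grip": 0}, {"slide": [0, 0, -0.01], "angular": [0, 0, 0], "grip": 0}, {"slide": [0, 0, 0], "angular": [0, 0, 0], "grip": 0}, {"slide": [0, 0, 0], "angular": [0, 0, 0], "grip": 0}, {"slide": [0, 0, 0], "angular": [0, 0, 0], "grip": 0}, {"slide": [0, 0, 0], "angular": [0, 0, 0], "grip": 0}, {"slide": [0, 0, 0], "angular": [0, 0, 0], "grip": 0}]}}

```text
time_s: 13.27
tcp_pos: [0.5488, -0.2742, 0.0651]
eef_rot: [7.0, 89.5, -81.7]
force: [-0.8, -11.7, -0.4]
opening: -0.002
```

```bash
python3 - <<'E'
from h import *
for i in range(4):
    o=get_obs();print(o['force'].round(2),o['tcp_pos'].round(4),o['time_s']); im,d=capture("top")
cv2.imwrite("pics/t3.png",cv2.resize(im[165:235,215:365,::-1],None,fx=5,fy=5,interpolation=cv2.INTER_CUBIC))
E
```

```text
[ -0.78 -11.68  -0.45] [ 0.5488 -0.2742  0.0651] 13.2667
[ -1.52 -10.62  -0.35] [ 0.5488 -0.2742  0.0651] 13.3167
[ -0.8  -11.06  -0.74] [ 0.5488 -0.2743  0.0651] 13.3667
[ -0.71 -11.47   0.14] [ 0.5488 -0.2743  0.0651] 13.4167
```

View pics/t3.png

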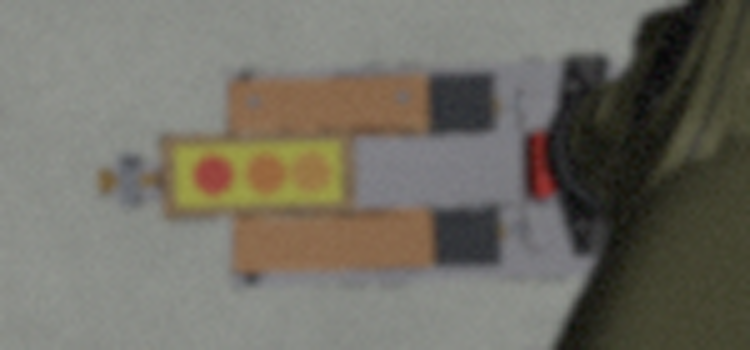

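{"op": "apply_moves", "data": {"deltas": [{"slide": [0, 0, -0.015], "angular": [0, 0, 0], "grip": 0}, {"slide": [0, 0, -0.015], "angular": [0, 0, 0], "grip": 0}, {"slide": [0, 0, -0.015], "angular": [0, 0, 0], "grip": 0}, {"slide": [0, 0, -0.015], "angular": [0, 0, 0], "grip": 0}, {"slide": [0, 0, -0.015], "angular": [0, 0, 0], "grip": 0}, {"slide": [0, 0, 0], "angular": [0, 0, 0], "grip": 0}, {"slide": [0, 0, 0], "angular": [0, 0, 0], "grip": 0}, {"slide": [0, 0, 0], "angular": [0, 0, 0], "grip": 0}, {"slide": [0, 0, 0], "angular": [0, 0, 0], "grip": 0}, {"slide": [0, 0, 0], "angular": [0, 0, 0], "grip": 0}]}}

```text
time_s: 14.3
tcp_pos: [0.5488, -0.2743, 0.0651]
eef_rot: [4.6, 89.3, -84.1]
force: [-1.4, -14.5, -1.5]
opening: -0.0
```

Position no longer advances and the force has climbed from about 8 to 14.5 N, so the plaque is firmly on the tip. Next I back off.

{"op": "apply_moves", "data": {"deltas": [{"slide": [0, 0, 0.15], "angular": [0, 0, 0], "grip": 0}, {"slide": [0, 0, 0.3], "angular": [0, 0, 0], "grip": 0}, {"slide": [0, 0, 0.5], "angular": [0, 0, 0], "grip": 0}, {"slide": [0, 0, 0.5], "angular": [0, 0, 0], "grip": 0}, {"slide": [0, 0, 0.5], "angular": [0, 0, 0], "grip": 0}, {"slide": [0, 0, 0.5], "angular": [0, 0, 0], "grip": 0}, {"slide": [0, 0, 0.5], "angular": [0, 0, 0], "grip": 0}, {"slide": [0, 0, 0.5], "angular": [0, 0, 0], "grip": 0}, {"slide": [0, 0, 0.5], "angular": [0, 0, 0], "grip": 0}, {"slide": [0, 0, 0.3], "angular": [0, 0, 0], "grip": 0}]}}

```text
time_s: 15.13
tcp_pos: [0.5499, -0.3544, 0.0638]
eef_rot: [-132.4, 90.0, 139.0]
force: [0.1, 0.3, 0.8]
opening: -0.001
```

{"op": "apply_moves", "data": {"deltas": [{"slide": [-0.5, 0, 0], "angular": [0, 0, 0], "grip": 0}, {"slide": [-1, 0, 0], "angular": [0, 0, 0], "grip": 0}, {"slide": [-1, 0, 0], "angular": [0, 0, 0], "grip": 0}, {"slide": [-1, 0, 0], "angular": [0, 0, 0], "grip": 0}, {"slide": [-1, 0, 0], "angular": [0, 0, 0], "grip": 0}, {"slide": [-1, 0, 0], "angular": [0, 0, 0], "grip": 0}, {"slide": [-1, 0, -1], "angular": [0, 0, 0], "grip": 0}, {"slide": [-0.5, 0, -1], "angular": [0, 0, 0], "grip": 0}, {"slide": [0, 0, -1], "angular": [0, 0, 0], "grip": 0}, {"slide": [0, 0, -1], "angular": [0, 0, 0], "grip": 0}]}}

```text
time_s: 15.97
tcp_pos: [0.5487, -0.2724, 0.2064]
eef_rot: [75.4, 89.9, -13.2]
force: [-0.1, 0.4, 0.2]
opening: -0.0
```

```bash
python3 - <<'E'
from h import *
plan([0.543,-0.035,0.21],1.5)
E
```

```text
world d [-0.0057  0.2374  0.0036] tool slide mm [  -3.8    0.5 -237.4] rotvec deg [-0.02  0.04 -0.14] scaled/row unit [-0.0002  0.0004 -0.0017]
```

{"op": "apply_moves", "data": {"deltas": [{"slide": [0, 0, -1], "angular": [0, 0, 0], "grip": 1}, {"slide": [0, 0, -1], "angular": [0, 0, 0], "grip": 1}, {"slide": [0, 0, -1], "angular": [0, 0, 0], "grip": 1}, {"slide": [0, 0, -1], "angular": [0, 0, 0], "grip": 1}, {"slide": [0, 0, -1], "angular": [0, 0, 0], "grip": 1}, {"slide": [0, 0, -1], "angular": [0, 0, 0], "grip": 1}, {"slide": [0, 0, -1], "angular": [0, 0, 0], "grip": 1}, {"slide": [0, 0, -1], "angular": [0, 0, 0], "grip": 1}, {"slide": [0, 0, -1], "angular": [0, 0, 0], "grip": 1}, {"slide": [0, 0, -1], "angular": [0, 0, 0], "grip": 1}]}}

```text
time_s: 16.8
tcp_pos: [0.5426, -0.0719, 0.2051]
eef_rot: [160.0, 90.0, 71.5]
force: [0.1, 1.2, -0.0]
opening: 1.001
```

{"op": "apply_moves", "data": {"deltas": [{"slide": [0, 0, -0.7], "angular": [0, 0, 0], "grip": 1}, {"slide": [0, 0, -0.4], "angular": [0, 0, 0], "grip": 1}, {"slide": [0, 0, 0], "angular": [0, 0, 0], "grip": 1}, {"slide": [0, 0, 0], "angular": [0, 0, 0], "grip": 1}, {"slide": [0, 0, 0], "angular": [0, 0, 0], "grip": 1}, {"slide": [0, 0, 0], "angular": [0, 0, 0], "grip": 1}, {"slide": [0, 0, 0], "angular": [0, 0, 0], "grip": 1}, {"slide": [0, 0, 0], "angular": [0, 0, 0], "grip": 1}, {"slide": [0, 0, 0], "angular": [0, 0, 0], "grip": 1}, {"slide": [0, 0, 0], "angular": [0, 0, 0], "grip": 1}]}}

```text
time_s: 17.63
tcp_pos: [0.5424, -0.0517, 0.2042]
eef_rot: [-88.9, 90.0, -177.4]
force: [0.9, -0.1, 0.4]
opening: 1.0
```

```bash
python3 - <<'E'
from h import *
print(get_obs()['tcp_pos'])
ci=camera_info("wrist"); im,d=capture("wrist"); np.savez("w3.npz",im=im,d=d,**{k:np.array(v) for k,v in ci.items()})
cv2.imwrite("pics/w3.png",cv2.resize(im[:,:,::-1],(768,576)))
cv2.imwrite("pics/w3z.png",cv2.resize(im[110:240,190:320,::-1],None,fx=4.5,fy=4.5,interpolation=cv2.INTER_NEAREST))
im,d=capture("top"); cv2.imwrite("pics/t4.png",cv2.resize(im[165:235,215:365,::-1],None,fx=5,fy=5))
E
```

```text
[ 0.54244439 -0.05172525  0.2042396 ]
```

View pics/w3.png

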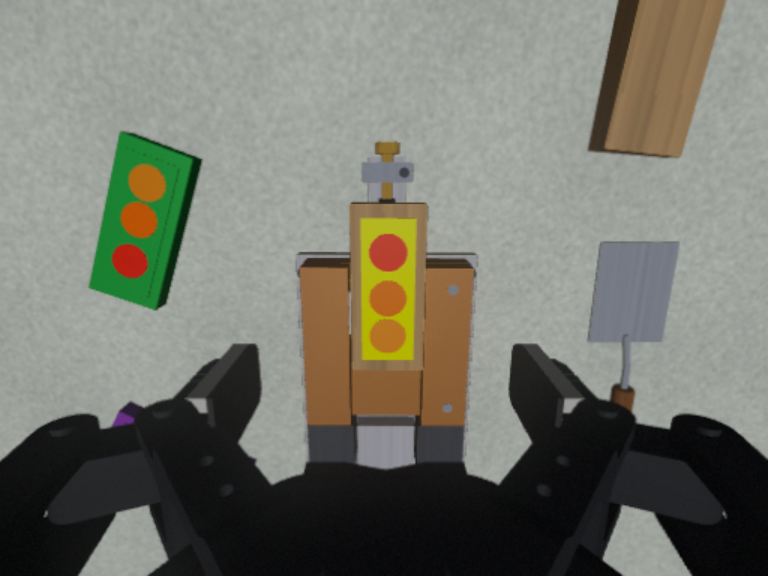

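View pics/w3z.png

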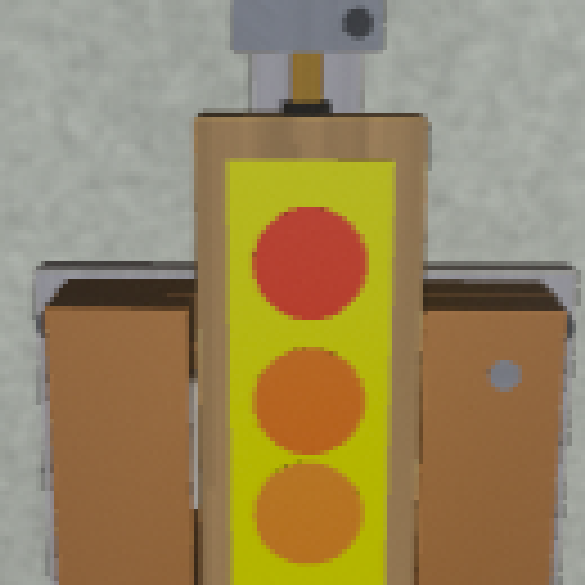

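View pics/t4.png

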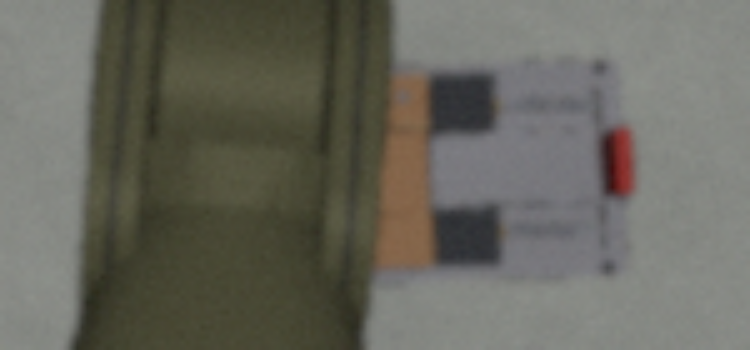

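```bash
python3 - <<'E'
from h import *
f=np.load("w3.npz"); ci={k:f[k] for k in ('fx','fy','cx','cy','k1','pose')}
g=lambda n,a,b,z:print(n,atz(ci,190+a/4.5,110+b/4.5,z).round(4))
g("FL",195,115,.048);g("FR",427,117,.048);g("L mid",198,400,.048);g("R mid",420,400,.048)
g("pFL",225,160,.049);g("pFR",396,161,.049);g("mouthL",120,308,.046);g("mouthR",490,311,.046)
def q(n,u,v,z):print(n,atz(ci,u/1.5,v/1.5,z).round(4))
q("RL",353,368,.048);q("RR",422,370,.048);q("pRL",362,360,.049);q("pRR",414,360,.049)
plan([0.5415,-0.037,0.03],1.5)
E
```

```text
FL [ 0.5155 -0.0103  0.048 ]
FR [ 0.5703 -0.0094  0.048 ]
L mid [ 0.5165 -0.0807  0.048 ]
R mid [ 0.5721 -0.0794  0.048 ]
pFL [ 0.5228 -0.0206  0.049 ]
pFR [ 0.5634 -0.0198  0.049 ]
mouthL [ 0.4969 -0.058   0.046 ]
mouthR [ 0.5885 -0.0565  0.046 ]
RL [ 0.5183 -0.1382  0.048 ]
RR [ 0.5727 -0.1385  0.048 ]
pRL [ 0.5254 -0.1306  0.049 ]
pRR [ 0.5659 -0.1296  0.049 ]
world d [-0.001   0.0146 -0.1743] tool slide mm [174.3  -0.6 -14.6] rotvec deg [-0.04  0.    0.  ] scaled/row unit [-0.0004  0.      0.    ]
```

{"op": "apply_moves", "data": {"deltas": [{"slide": [0.9, 0.08, -0.53], "angular": [0, 0, 0], "grip": 1}, {"slide": [1, 0, 0], "angular": [0, 0, 0], "grip": 1}, {"slide": [1, 0, 0], "angular": [0, 0, 0], "grip": 1}, {"slide": [1, 0, 0], "angular": [0, 0, 0], "grip": 1}, {"slide": [1, 0, 0], "angular": [0, 0, 0], "grip": 1}, {"slide": [1, 0, 0], "angular": [0, 0, 0], "grip": 1}, {"slide": [0.8, 0, 0], "angular": [0, 0, 0], "grip": 1}, {"slide": [0.4, 0, 0], "angular": [0, 0, 0], "grip": 1}, {"slide": [0, 0, 0], "angular": [0, 0, 0], "grip": 1}, {"slide": [0, 0, 0], "angular": [0, 0, 0], "grip": 1}]}}

```text
time_s: 18.57
tcp_pos: [0.5438, -0.0408, 0.0624]
eef_rot: [-94.5, 90.0, 177.0]
force: [-0.2, -1.0, -0.1]
opening: 1.0
```

```bash
python3 - <<'E'
from h import *
print(get_obs()['force'])
plan([0.5437,-0.041,0.027],1.3)
ci=camera_info("wrist"); im,d=capture("wrist")
cv2.imwrite("pics/w4.png",cv2.resize(im[:,:,::-1],(768,576)))
E
```

```text
[-0.15739377 -1.042482   -0.06598142]
world d [-0.0001 -0.0002 -0.0354] tool slide mm [35.4 -0.1  0.2] rotvec deg [ 0.18 -0.    0.02] scaled/row unit [ 0.0021 -0.      0.0003]
```

View pics/w4.png

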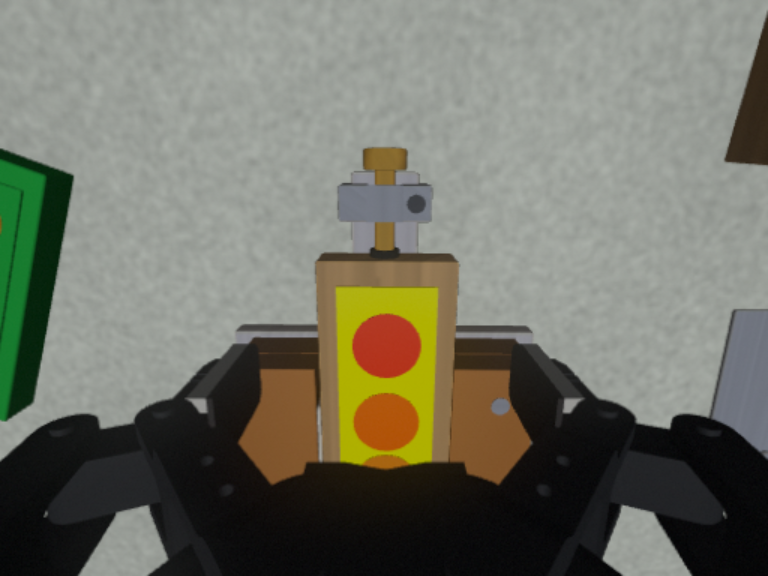

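{"op": "apply_moves", "data": {"deltas": [{"slide": [0.4, 0, 0], "angular": [0, 0, 0], "grip": 1}, {"slide": [0.4, 0, 0], "angular": [0, 0, 0], "grip": 1}, {"slide": [0.4, 0, 0], "angular": [0, 0, 0], "grip": 1}, {"slide": [0.3, 0, 0], "angular": [0, 0, 0], "grip": 1}, {"slide": [0.25, 0, 0], "angular": [0, 0, 0], "grip": 1}, {"slide": [0, 0, 0], "angular": [0, 0, 0], "grip": 1}, {"slide": [0, 0, 0], "angular": [0, 0, 0], "grip": 1}, {"slide": [0, 0, 0], "angular": [0, 0, 0], "grip": 1}, {"slide": [0, 0, 0], "angular": [0, 0, 0], "grip": 1}, {"slide": [0, 0, 0], "angular": [0, 0, 0], "grip": 1}]}}

```text
time_s: 19.45
tcp_pos: [0.5442, -0.0408, 0.0277]
eef_rot: [83.6, 90.0, -4.9]
force: [-0.4, 0.4, 0.1]
opening: 1.002
```

```bash
python3 - <<'E'
from h import *
o=get_obs();print(o['force'],o['tcp_pos'])
ci=camera_info("wrist"); im,d=capture("wrist")
cv2.imwrite("pics/w5.png",cv2.resize(im[:,:,::-1],(768,576)))
for (u,v) in ((160,225),(165,229),(168,232),(160,231),(155,240),(346,229)):
    m=np.zeros(d.shape,bool);m[v-1:v+2,u-1:u+2]=1;P=pts("wrist",d,m,ci);print(u,v,P.mean(0).round(4) if len(P) else None)
E
```

```text
[-0.39300058  0.39187274  0.11116801] [ 0.54419314 -0.04082108  0.02766626]
160 225 [ 4.796e-01 -4.850e-02  2.000e-04]
165 229 [ 0.4932 -0.0377  0.0305]
168 232 [ 0.5001 -0.032   0.0468]
160 231 [ 0.4966 -0.0313  0.0475]
155 240 [ 0.4976 -0.0312  0.0573]
346 229 [ 0.5914 -0.0352  0.0304]
```

View pics/w5.png

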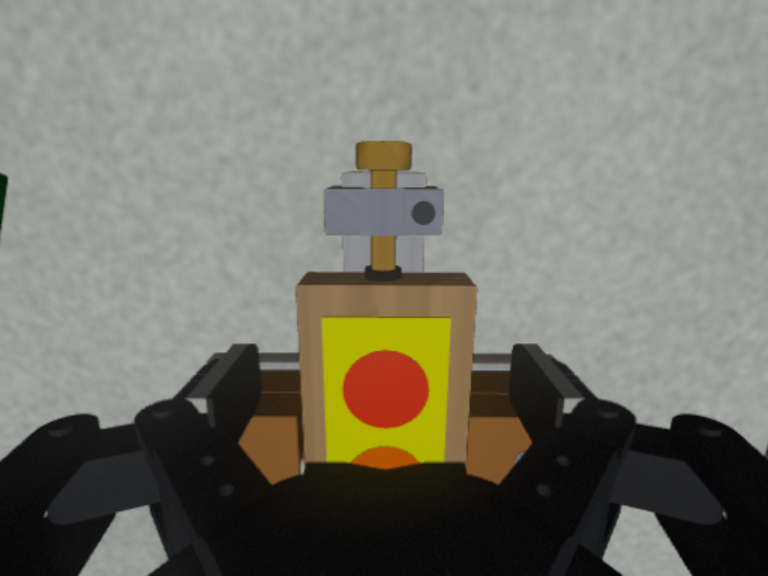

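{"op": "apply_moves", "data": {"deltas": [{"slide": [0, 0, 0], "angular": [0, 0, 0], "grip": 0.75}, {"slide": [0, 0, 0], "angular": [0, 0, 0], "grip": 0.7}, {"slide": [0, 0, 0], "angular": [0, 0, 0], "grip": 0.67}, {"slide": [0, 0, 0], "angular": [0, 0, 0], "grip": 0.64}, {"slide": [0, 0, 0], "angular": [0, 0, 0], "grip": 0.6}, {"slide": [0, 0, 0], "angular": [0, 0, 0], "grip": 0.5}, {"slide": [0, 0, 0], "angular": [0, 0, 0], "grip": 0.4}, {"slide": [0, 0, 0], "angular": [0, 0, 0], "grip": 0.4}, {"slide": [0, 0, 0], "angular": [0, 0, 0], "grip": 0.4}, {"slide": [0, 0, 0], "angular": [0, 0, 0], "grip": 0.4}]}}

```text
time_s: 20.33
tcp_pos: [0.5441, -0.0408, 0.0279]
eef_rot: [94.6, 90.0, 6.1]
force: [0.3, 0.7, 5.7]
opening: 0.643
```

```bash
python3 - <<'E'
from h import *
o=get_obs();print(o['force'],o['tcp_pos'],o['opening'])
ci=camera_info("wrist"); im,d=capture("wrist")
cv2.imwrite("pics/w6.png",cv2.resize(im[:,:,::-1],(768,576)))
E
```

```text
[0.26240876 0.69603906 5.670637  ] [ 0.5441256 -0.0407531  0.0278852] 0.6430165082562825
```

View pics/w6.png

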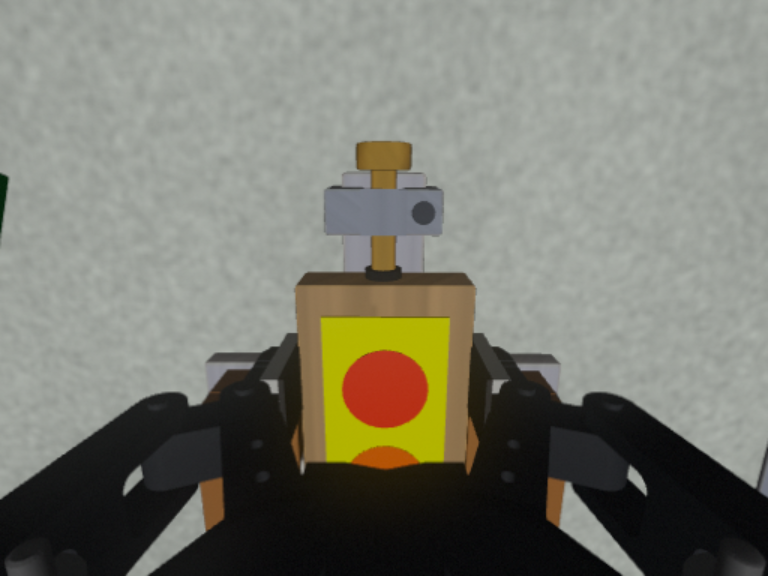

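{"op": "apply_moves", "data": {"deltas": [{"slide": [-0.1, 0, 0], "angular": [0, 0, 0], "grip": 0.4}, {"slide": [-0.15, 0, 0], "angular": [0, 0, 0], "grip": 0.4}, {"slide": [-0.2, 0, 0], "angular": [0, 0, 0], "grip": 0.4}, {"slide": [-0.2, 0, 0], "angular": [0, 0, 0], "grip": 0.4}, {"slide": [-0.2, 0, 0], "angular": [0, 0, 0], "grip": 0.4}, {"slide": [-0.2, 0, 0], "angular": [0, 0, 0], "grip": 0.4}, {"slide": [-0.25, 0, 0], "angular": [0, 0, 0], "grip": 0.4}, {"slide": [-0.25, 0, 0], "angular": [0, 0, 0], "grip": 0.4}, {"slide": [-0.3, 0, 0], "angular": [0, 0, 0], "grip": 0.4}, {"slide": [-0.3, 0, 0], "angular": [0, 0, 0], "grip": 0.4}]}}

```text
time_s: 21.22
tcp_pos: [0.5436, -0.0408, 0.0709]
eef_rot: [-87.9, 90.0, -176.4]
force: [0.3, 1.0, -0.5]
opening: 0.641
```

```bash
cat > tilt.py <<'E'
from h import *
o=get_obs();print(o['force'].round(2),o['tcp_pos'].round(4),round(o['opening'],3),o['time_s'])
ci=camera_info("wrist"); im,d=capture("wrist"); np.savez("tl.npz",im=im,d=d,**{k:np.array(v) for k,v in ci.items()})
hsv=cv2.cvtColor(im,cv2.COLOR_RGB2HSV)
m=(abs(hsv[...,0].astype(int)-29)<4)&(hsv[...,1]>180)&(hsv[...,2]>120)
m=cv2.erode(m.astype(np.uint8),np.ones((5,5)))>0
P=pts("wrist",d,m,ci);c=P.mean(0);n=np.linalg.svd(P-c,full_matrices=False)[2][2];n*=np.sign(n[2])
print(len(P),"print normal",n.round(3),"tilt deg about x,y",np.degrees([-n[1],n[0]]).round(2),"centre",c.round(4),"z rel tcp",(c[2]-o['tcp_pos'][2]).round(4))
cv2.imwrite("pics/tl_%d.png"%int(o['time_s']*100),cv2.resize(im[:,:,::-1],(640,480)))
E
python3 tilt.py; ls pics
```

```text
[ 0.32  1.05 -0.49] [ 0.5436 -0.0408  0.0709] 0.641 21.2167
3918 print normal [ 0.002 -0.003  1.   ] tilt deg about x,y [0.17 0.12] centre [ 0.5423 -0.0422  0.0919] z rel tcp 0.021
side0.png
t2.png
t3.png
t4.png
tl_2121.png
top0.png
topz.png
w1.png
w1z.png
w2.png
w3.png
w3z.png
w4.png
w5.png
w6.png
```

{"op": "apply_moves", "data": {"deltas": [{"slide": [-0.5, 0, -0.2], "angular": [0, 0, 0], "grip": 0.4}, {"slide": [-0.5, 0, -0.5], "angular": [0, 0, 0], "grip": 0.4}, {"slide": [-0.5, 0, -0.8], "angular": [0, 0, 0], "grip": 0.4}, {"slide": [-0.5, 0, -0.9], "angular": [0, 0, 0], "grip": 0.4}, {"slide": [-0.5, 0, -0.9], "angular": [0, 0, 0], "grip": 0.4}, {"slide": [-0.5, 0, -0.9], "angular": [0, 0, 0], "grip": 0.4}, {"slide": [-0.5, 0, -0.9], "angular": [0, 0, 0], "grip": 0.4}, {"slide": [-0.3, 0, -0.9], "angular": [0, 0, 0], "grip": 0.4}, {"slide": [-0.2, 0, -0.9], "angular": [0, 0, 0], "grip": 0.4}, {"slide": [0, 0, -0.9], "angular": [0, 0, 0], "grip": 0.4}]}}

```text
time_s: 22.1
tcp_pos: [0.5403, 0.1172, 0.1524]
eef_rot: [109.6, 89.8, 21.1]
force: [0.8, 0.8, -0.6]
opening: 0.637
```

{"op": "apply_moves", "data": {"deltas": [{"slide": [0, 0, -0.9], "angular": [0, 0, 0], "grip": 0.4}, {"slide": [0, 0, -0.9], "angular": [0, 0, 0], "grip": 0.4}, {"slide": [0, 0, -0.9], "angular": [0, 0, 0], "grip": 0.4}, {"slide": [0, 0, -0.9], "angular": [0, 0, 0], "grip": 0.4}, {"slide": [0, 0, -0.9], "angular": [0, 0, 0], "grip": 0.4}, {"slide": [0, 0, -0.8], "angular": [0, 0, 0], "grip": 0.4}, {"slide": [0, 0, -0.6], "angular": [0, 0, 0], "grip": 0.4}, {"slide": [0, 0, -0.4], "angular": [0, 0, 0], "grip": 0.4}, {"slide": [0, 0, -0.2], "angular": [0, 0, 0], "grip": 0.4}, {"slide": [0, 0, 0], "angular": [0, 0, 0], "grip": 0.4}]}}

```text
time_s: 22.93
tcp_pos: [0.5363, 0.2459, 0.1505]
eef_rot: [100.0, 90.0, 11.6]
force: [0.0, -0.3, -0.7]
opening: 0.637
```

```bash
python3 tilt.py; cp pics/tl_2*.png /tmp/; python3 - <<'E'
from h import *
plan([0.53,0.351,0.15],0.5)
ci=camera_info("wrist")
f=np.load("tl.npz")
for q in ("rack","dry_plaque","tub_orange","tub_yellow"):
    for x in regions_of(q,"wrist")[:1]:
        P=pts("wrist",f['d'],x["pixels"],ci); 
        print(q,round(x["confidence"],2),x["extent"],np.percentile(P,2,axis=0).round(3),np.percentile(P,98,axis=0).round(3))
im,d=capture("top")
for q in ("tub_orange","tub_yellow","dry_plaque","rack"):
    for x in regions_of(q,"top")[:2]:
        P=pts("top",d,x["pixels"]); print("top",q,round(x["confidence"],2),np.percentile(P,3,axis=0).round(3),np.percentile(P,97,axis=0).round(3))
E
ls pics | grep tl
```

```text
[ 0.   -0.28 -0.74] [0.5363 0.2459 0.1505] 0.637 22.9333
4607 print normal [-0.621  0.175  0.764] tilt deg about x,y [-10.03 -35.59] centre [0.518  0.2547 0.1546] z rel tcp 0.0041
world d [-0.0063  0.1059 -0.0004] tool slide mm [   0.4   -3.5 -106. ] rotvec deg [0.99 0.03 0.  ] scaled/row unit [0.0116 0.0003 0.    ]
rack 0.55 [1.7, 1.8, 353.7, 196.2] [0.314 0.239 0.005] [0.601 0.391 0.041]
dry_plaque 0.61 [70.6, 7.0, 167.0, 179.4] [0.396 0.255 0.044] [0.45  0.379 0.06 ]
tub_orange 0.6 [365.8, 0.0, 512.0, 46.0] [0.631 0.366 0.007] [0.689 0.401 0.096]
tub_yellow 0.6 [394.6, 102.9, 512.0, 249.7] [0.671 0.218 0.009] [0.726 0.313 0.096]
top tub_orange 0.93 [0.652 0.368 0.   ] [0.73  0.467 0.098]
top dry_plaque 0.82 [ 0.39   0.251 -0.   ] [0.45  0.333 0.062]
top rack 0.55 [0.314 0.235 0.003] [0.577 0.3   0.041]
tl_2121.png
tl_2293.png
```

View picture.

View pics/tl_2293.png

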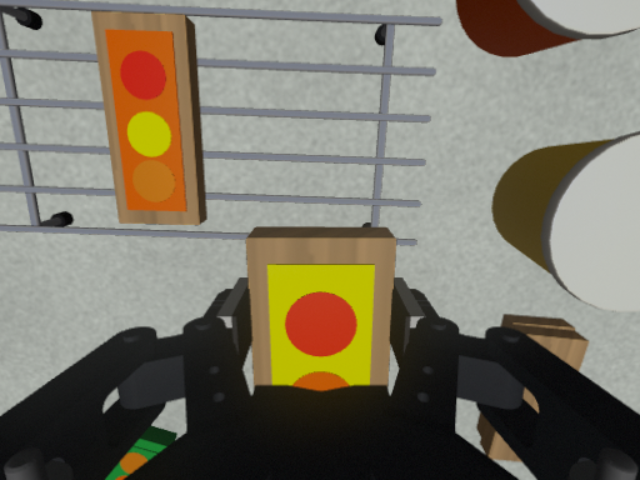

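{"op": "apply_moves", "data": {"deltas": [{"slide": [0, -0.05, -0.4], "angular": [0.0116, 0, 0], "grip": 0.4}, {"slide": [0, -0.05, -0.8], "angular": [0, 0, 0], "grip": 0.4}, {"slide": [0, -0.05, -0.9], "angular": [0, 0, 0], "grip": 0.4}, {"slide": [0, -0.05, -0.9], "angular": [0, 0, 0], "grip": 0.4}, {"slide": [0, -0.05, -0.9], "angular": [0, 0, 0], "grip": 0.4}, {"slide": [0, 0, -0.75], "angular": [0, 0, 0], "grip": 0.4}, {"slide": [0, 0, -0.5], "angular": [0, 0, 0], "grip": 0.4}, {"slide": [0.4, 0, 0], "angular": [0, 0, 0], "grip": 0.4}, {"slide": [0.7, 0, 0], "angular": [0, 0, 0], "grip": 0.4}, {"slide": [0.7, 0, 0], "angular": [0, 0, 0], "grip": 0.4}]}}

```text
time_s: 24.27
tcp_pos: [0.5307, 0.348, 0.1138]
eef_rot: [80.1, 89.9, -9.4]
force: [0.1, -0.3, -1.0]
opening: 0.636
```

{"op": "apply_moves", "data": {"deltas": [{"slide": [0.6, 0, 0], "angular": [0, 0, 0], "grip": 0.4}, {"slide": [0.6, 0, 0], "angular": [0, 0, 0], "grip": 0.4}, {"slide": [0.5, 0, 0], "angular": [0, 0, 0], "grip": 0.4}, {"slide": [0.4, 0, 0], "angular": [0, 0, 0], "grip": 0.4}, {"slide": [0.3, 0, 0], "angular": [0, 0, 0], "grip": 0.4}, {"slide": [0.2, 0, 0], "angular": [0, 0, 0], "grip": 0.4}, {"slide": [0.1, 0, 0], "angular": [0, 0, 0], "grip": 0.4}, {"slide": [0, 0, 0], "angular": [0, 0, 0], "grip": 0.4}, {"slide": [0, 0, 0], "angular": [0, 0, 0], "grip": 0.4}, {"slide": [0, 0, 0], "angular": [0, 0, 0], "grip": 0.4}]}}

```text
time_s: 25.1
tcp_pos: [0.5309, 0.3484, 0.0609]
eef_rot: [123.5, 89.9, 34.0]
force: [-0.3, -0.6, 0.0]
opening: 0.641
```

```bash
python3 tilt.py; ls -t pics|head -1;python3 -c "
from h import *
plan([0.5275,0.348,0.038],0.5)"; cp $(ls -t pics/tl*|head -1) pics/place1.png
```

```text
[-0.27 -0.63  0.04] [0.5309 0.3484 0.0609] 0.641 25.1
4196 print normal [-0.16  -0.028  0.987] tilt deg about x,y [ 1.58 -9.16] centre [0.5221 0.345  0.0804] z rel tcp 0.0195
tl_2510.png
world d [-0.0034 -0.0004 -0.023 ] tool slide mm [22.9 -3.4  0.4] rotvec deg [-0.02 -0.04 -0.06] scaled/row unit [-0.0002 -0.0004 -0.0007]
```

View pics/place1.png

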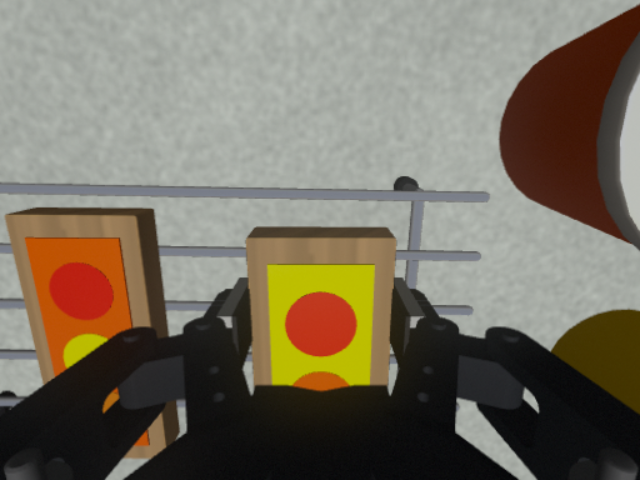

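{"op": "apply_moves", "data": {"deltas": [{"slide": [0.15, 0, 0], "angular": [0, 0, 0], "grip": 0.4}, {"slide": [0.2, 0, 0], "angular": [0, 0, 0], "grip": 0.4}, {"slide": [0.2, 0, 0], "angular": [0, 0, 0], "grip": 0.4}, {"slide": [0.15, 0, 0], "angular": [0, 0, 0], "grip": 0.4}, {"slide": [0.1, 0, 0], "angular": [0, 0, 0], "grip": 0.4}, {"slide": [0.1, 0, 0], "angular": [0, 0, 0], "grip": 0.4}, {"slide": [0.05, 0, 0], "angular": [0, 0, 0], "grip": 0.4}, {"slide": [0.05, 0, 0], "angular": [0, 0, 0], "grip": 0.4}, {"slide": [0, 0, 0], "angular": [0, 0, 0], "grip": 0.4}, {"slide": [0, 0, 0], "angular": [0, 0, 0], "grip": 0.4}]}}

```text
time_s: 25.98
tcp_pos: [0.5305, 0.3481, 0.0403]
eef_rot: [111.5, 90.0, 21.9]
force: [0.4, -0.4, -0.7]
opening: 0.636
```

{"op": "apply_moves", "data": {"deltas": [{"slide": [0.02, 0, 0], "angular": [0, 0, 0], "grip": 0.4}, {"slide": [0.02, 0, 0], "angular": [0, 0, 0], "grip": 0.4}, {"slide": [0.02, 0, 0], "angular": [0, 0, 0], "grip": 0.4}, {"slide": [0.02, 0, 0], "angular": [0, 0, 0], "grip": 0.4}, {"slide": [0.02, 0, 0], "angular": [0, 0, 0], "grip": 0.4}, {"slide": [0, 0, 0], "angular": [0, 0, 0], "grip": 0.4}, {"slide": [0, 0, 0], "angular": [0, 0, 0], "grip": 0.4}, {"slide": [0, 0, 0], "angular": [0, 0, 0], "grip": 0.4}, {"slide": [0, 0, 0], "angular": [0, 0, 0], "grip": 0.4}, {"slide": [0, 0, 0], "angular": [0, 0, 0], "grip": 0.4}]}}

```text
time_s: 26.82
tcp_pos: [0.5304, 0.3481, 0.0383]
eef_rot: [150.5, 90.0, 61.0]
force: [0.2, 0.6, -1.1]
opening: 0.64
```

{"op": "apply_moves", "data": {"deltas": [{"slide": [0.01, 0, 0], "angular": [0, 0, 0], "grip": 0.4}, {"slide": [0.01, 0, 0], "angular": [0, 0, 0], "grip": 0.4}, {"slide": [0.01, 0, 0], "angular": [0, 0, 0], "grip": 0.4}, {"slide": [0.01, 0, 0], "angular": [0, 0, 0], "grip": 0.4}, {"slide": [0.01, 0, 0], "angular": [0, 0, 0], "grip": 0.4}, {"slide": [0, 0, 0], "angular": [0, 0, 0], "grip": 0.4}, {"slide": [0, 0, 0], "angular": [0, 0, 0], "grip": 0.4}, {"slide": [0, 0, 0], "angular": [0, 0, 0], "grip": 0.4}, {"slide": [0, 0, 0], "angular": [0, 0, 0], "grip": 0.4}, {"slide": [0, 0, 0], "angular": [0, 0, 0], "grip": 0.4}]}}

```text
time_s: 27.65
tcp_pos: [0.5305, 0.3481, 0.0379]
eef_rot: [124.3, 90.0, 34.8]
force: [-1.5, -0.5, 5.3]
opening: 0.64
```

{"op": "apply_moves", "data": {"deltas": [{"slide": [0.01, 0, 0], "angular": [0, 0, 0], "grip": 0.4}, {"slide": [0.01, 0, 0], "angular": [0, 0, 0], "grip": 0.4}, {"slide": [0.01, 0, 0], "angular": [0, 0, 0], "grip": 0.4}, {"slide": [0.01, 0, 0], "angular": [0, 0, 0], "grip": 0.4}, {"slide": [0.01, 0, 0], "angular": [0, 0, 0], "grip": 0.4}, {"slide": [0, 0, 0], "angular": [0, 0, 0], "grip": 0.4}, {"slide": [0, 0, 0], "angular": [0, 0, 0], "grip": 0.4}, {"slide": [0, 0, 0], "angular": [0, 0, 0], "grip": 0.4}, {"slide": [0, 0, 0], "angular": [0, 0, 0], "grip": 0.4}, {"slide": [0, 0, 0], "angular": [0, 0, 0], "grip": 0.4}]}}

```text
time_s: 28.48
tcp_pos: [0.5305, 0.3481, 0.0378]
eef_rot: [125.4, 89.9, 35.9]
force: [-3.3, -2.5, 10.4]
opening: 0.639
```

{"op": "apply_moves", "data": {"deltas": [{"slide": [-0.05, 0, 0], "angular": [0, 0, 0], "grip": 0.4}, {"slide": [0, 0, 0], "angular": [0, 0, 0], "grip": 0.6}, {"slide": [0, 0, 0], "angular": [0, 0, 0], "grip": 0.64}, {"slide": [0, 0, 0], "angular": [0, 0, 0], "grip": 0.66}, {"slide": [0, 0, 0], "angular": [0, 0, 0], "grip": 0.69}, {"slide": [0, 0, 0], "angular": [0, 0, 0], "grip": 0.73}, {"slide": [0, 0, 0], "angular": [0, 0, 0], "grip": 0.78}, {"slide": [0, 0, 0], "angular": [0, 0, 0], "grip": 0.84}, {"slide": [0, 0, 0], "angular": [0, 0, 0], "grip": 0.9}, {"slide": [0, 0, 0], "angular": [0, 0, 0], "grip": 0.9}]}}

```text
time_s: 29.32
tcp_pos: [0.5304, 0.348, 0.0372]
eef_rot: [-46.2, 90.0, -135.7]
force: [-1.0, 0.6, 0.2]
opening: 0.898
```

```bash
python3 tilt.py; cp $(ls -t pics/tl*|head -1) pics/place2.png
```

```text
[-1.04  0.59  0.22] [0.5304 0.348  0.0372] 0.898 29.3167
3975 print normal [ 0.001 -0.002  1.   ] tilt deg about x,y [0.11 0.06] centre [0.5293 0.3469 0.0589] z rel tcp 0.0217
```

View pics/place2.png

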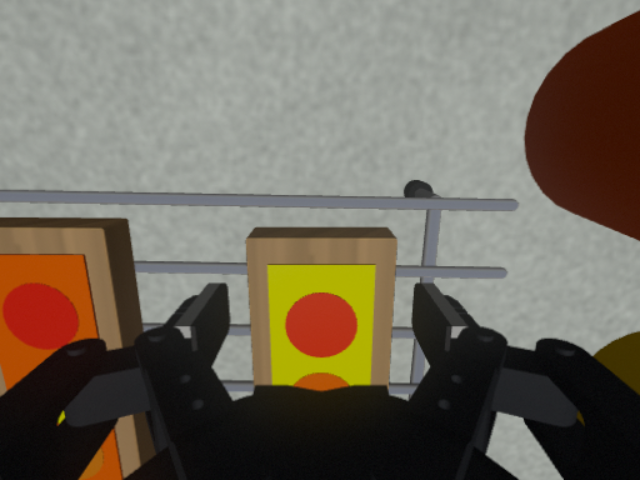

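{"op": "apply_moves", "data": {"deltas": [{"slide": [-0.2, 0, 0], "angular": [0, 0, 0], "grip": 0.9}, {"slide": [-0.4, 0, 0], "angular": [0, 0, 0], "grip": 0.9}, {"slide": [-0.7, 0, 0], "angular": [0, 0, 0], "grip": 0.9}, {"slide": [-1, 0, 0], "angular": [0, 0, 0], "grip": 0.9}, {"slide": [-1, 0, 0], "angular": [0, 0, 0], "grip": 0.9}, {"slide": [-1, 0, 0], "angular": [0, 0, 0], "grip": 0.9}, {"slide": [-1, 0, 0], "angular": [0, 0, 0], "grip": 0.9}, {"slide": [-1, 0, 0], "angular": [0, 0, 0], "grip": 0.9}, {"slide": [-0.5, 0, 0], "angular": [0, 0, 0], "grip": 0.9}, {"slide": [0, 0, 0], "angular": [0, 0, 0], "grip": 0.9}]}}

```text
time_s: 30.2
tcp_pos: [0.5322, 0.3492, 0.1769]
eef_rot: [122.6, 89.6, 33.0]
force: [0.5, -0.5, 0.6]
opening: 0.902
```

{"op": "apply_moves", "data": {"deltas": [{"slide": [0, 0, 1], "angular": [0, 0, 0], "grip": 0.9}, {"slide": [0, 0, 1], "angular": [0, 0, 0], "grip": 0.9}, {"slide": [0, 0, 1], "angular": [0, 0, 0], "grip": 0.9}, {"slide": [0, 0, 1], "angular": [0, 0, 0], "grip": 0.9}, {"slide": [0, 0, 1], "angular": [0, 0, 0], "grip": 0.9}, {"slide": [0, 0, 1], "angular": [0, 0, 0], "grip": 0.9}, {"slide": [0, 0, 1], "angular": [0, 0, 0], "grip": 0.9}, {"slide": [0, 0, 0.5], "angular": [0, 0, 0], "grip": 0.9}, {"slide": [0, 0, 0], "angular": [0, 0, 0], "grip": 0.9}, {"slide": [0, 0, 0], "angular": [0, 0, 0], "grip": 0.9}]}}

```text
time_s: 31.03
tcp_pos: [0.5315, 0.1981, 0.1728]
eef_rot: [-118.2, 89.9, 152.2]
force: [-0.4, -0.6, 0.8]
opening: 0.895
```

```bash
python3 - <<'E'
from h import *
for c in ("side","wrist","top"):
    ci=camera_info(c); im,d=capture(c); cv2.imwrite(f"pics/end_{c}.png",im[:,:,::-1])
    for q in ("plaque","dry_plaque","ejector_tab"):
      for x in regions_of(q,c)[:3]:
        P=pts(c,d,x["pixels"],ci); P=P[P[:,2]<.1]
        if len(P): print(c,q,round(x["confidence"],2),np.percentile(P,3,axis=0).round(3),np.percentile(P,97,axis=0).round(3))
E
```

```text
side plaque 0.88 [ 0.307 -0.1    0.   ] [0.381 0.022 0.021]
side plaque 0.68 [ 0.291 -0.299  0.001] [ 0.409 -0.212  0.021]
side plaque 0.63 [0.503 0.249 0.034] [0.559 0.376 0.062]
side dry_plaque 0.9 [0.396 0.252 0.043] [0.45  0.38  0.062]
side dry_plaque 0.31 [ 0.502 -0.314  0.032] [ 0.588 -0.196  0.091]
side dry_plaque 0.17 [0.503 0.249 0.042] [0.558 0.374 0.063]
side ejector_tab 0.77 [ 0.504 -0.314  0.032] [ 0.583 -0.195  0.091]
side ejector_tab 0.41 [0.636 0.368 0.006] [0.698 0.461 0.095]
side ejector_tab 0.25 [ 0.472 -0.323  0.007] [ 0.606 -0.033  0.056]
wrist plaque 0.88 [0.504 0.253 0.057] [0.556 0.35  0.06 ]
wrist dry_plaque 0.87 [0.396 0.256 0.047] [0.45  0.349 0.06 ]
top plaque 0.75 [ 0.314 -0.093  0.013] [0.386 0.025 0.023]
top plaque 0.64 [ 0.299 -0.295  0.004] [ 0.413 -0.21   0.023]
top dry_plaque 0.57 [0.401 0.25  0.04 ] [0.452 0.284 0.061]
top dry_plaque 0.46 [0.527 0.003 0.031] [0.554 0.029 0.049]
top dry_plaque 0.29 [ 0.478 -0.311  0.009] [ 0.615 -0.044  0.05 ]
top ejector_tab 0.97 [ 0.525 -0.312  0.014] [ 0.586 -0.194  0.092]
```

View pics/end_side.png

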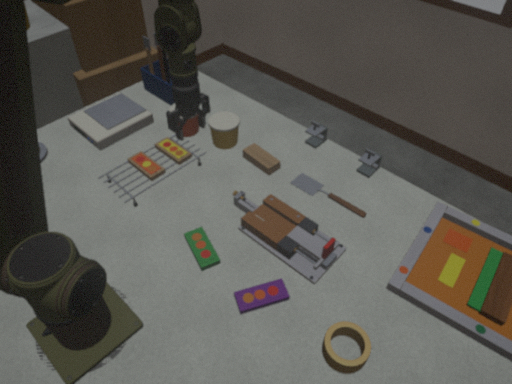

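View pics/end_wrist.png

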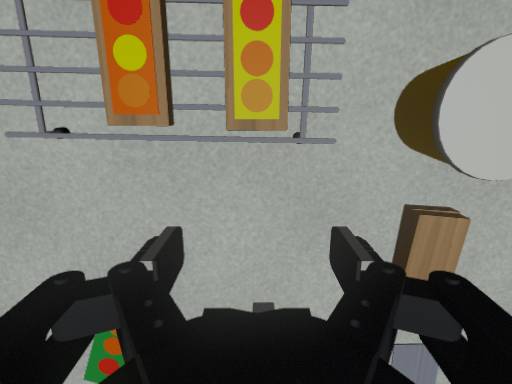

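The plaque lies level on the rack at about (0.531, 0.314), 50 mm clear of the dry one. The tab is back home, with its rear face at y = -0.314 as at the start. Handing in.

```bash
python3 -c "
from plant import *
print(sign_off())"
```

```text
the job is handed in; nothing more can be done
None
```

The plaque is printed side up on the wire drying rack, released and level, and the job was handed in at about 31.5 s of the 69 s allowed. `sign_off()` gives no verdict, so the points below are my own checks.

- **Ejecting:** I pressed the red slide in small steps. At the screw tip the tool stopped advancing, and the force rose from about 8 N to 14.5 N. That puts roughly 6 N on the stop, inside the 2 to 25 N range. After I backed off, the slide sprang home; its rear face measured y = -0.314 m, against -0.315 m at the start.
- **Picking up:** I gripped the plaque by its bare long edges just beyond the nest mouth. It stayed level when lifted, and the fingers stayed on its sides, clear of the print.
- **Placing:** I lowered it until contact. My last step down was more than needed, and the upward force on the tool reached about 10 N before I eased off and opened the fingers.
- **Final position:** The print is within about 0.1° of level and the underside is about 40 mm above the bench. The plaque's middle is at about (0.531, 0.314) m, close to the rack's middle across the wires. It is about 50 mm clear of the dry plaque, which has not measurably moved.

Two readings disagreed with the rest. Two in-flight tilt estimates, about 36° and 9°, were wrong because yellow on the dry plaque got into the fit; the pictures showed the plaque level and the fit after release agreed. In the last top view the arm partly hid the rack, so the final placement rests on the side and wrist views.

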